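Prop up the test stand, load the board carriers and probe them

ROBOT

A 6-joint arm with a two-finger parallel gripper is mounted at the origin on the work surface. World frame = base frame: x ahead of the robot, y to its left, z up, the work surface at z = 0. Lengths are in mm, angles in rad, forces in N, time in s.
With the tool pointing down it reaches from about 300 to 825 mm from the base axis. Payload 5.4 kg.
Tool frame: the origin (TCP) lies midway between the tips of the shut fingers; the grasp point (between the pads) lies 19 mm behind it; z points along the fingers, y is the line along which they close (so a half turn about z gives the same grasp; the last joint's range is limited). The gripper opens to 92 mm and grips with 3 to 60 N. Pads are 20 mm wide; open, the fingers measure 128 mm over their backs; the gripper's body (75 mm by 189 mm) begins 69 mm behind the grasp point.
Start: joints at [0.946, 0.158, 1.597, -0, 1.386, -0.21], TCP at [231.737, 526.217, 214.601] pointing down, gripper open.
Joint ranges: [-2.91, 2.91], [-0.94, 2.29], [0.18, 2.7], [-1.29, 4.43], [0.17, 2.64], [-3, 3]. Speed limits (rad/s): [2.57, 2.57, 3.14, 3.14, 3.14, 3.14].

INTERFACE

Orientations are given as [roll, pitch, yaw] about the fixed x, y, z axes, in that order (R = Rz(yaw) Ry(pitch) Rx(roll)).
In Python, from station import env gives the robot as it stands.
- The arm moves only by the tool servo_tool, never from a script. Its argument "plan" is a list that holds one entry, the list of rows, each a list of 6 numbers: the shift along the tool's x, y, z in m, then the turn, a rotation vector about the tool's x, y, z in degrees. In form: [[[tx, ty, tz, wx, wy, wz], ...]]. A call has 1 to 8 rows; each row shifts and turns the commanded pose from where the row before left it, along the tool's axes as they then stand; what a row does not reach is not made up. A row lasts 1/12 s, in which the tool goes at most 41.7 mm and 7.16 degrees, less where a joint would pass 70% of its speed; a pose out of reach is approached as far as the arm can. A call is refused whole if a number of a shift passes 0.0417 or a number of a turn 7.16, either way. A call with a gripper value outside its range is refused whole. "hand" is the closure, from -1 (fully open) to 1 (shut), so that 0 is half open, set as the call begins (left out, the last holds). The fingers move at their own pace and stop on an object; the grip force is fixed at half the most. Time passes only in rows, so rows that do not move let the fingers close. It gives the time, the measured TCP pose, the force, the opening and the grip force at its end, in the units of the state.
- env.read_state(): the state, without advancing time (a new reading comes with each control period).
- env.capture(name): name is "side" or "top" or "wrist"; returns (picture, depth): 420x560x3 uint8, red, green, blue; 420x560 float32, mm along the optical axis (not along the pixel's ray), 0 where there is no reading.
- env.camera_params(name): a dict with "fx", "fy", "cx", "cy" (pixels), "dist_coeffs" ([k1, k2, p1, p2, k3] as OpenCV has them; the pictures are not rectified), "pose" (4x4, takes a point from camera to world coordinates). Camera axes: x right, y up, looking along -z (the intrinsics and any distortion apply to the point x, -y, -z); pixel columns grow to the right and rows downward; lengths in mm; the calibration is good to about 2 mm. A picture is of the moment at which its call begins: read the wrist's pose just before it. camera_params takes no time and is no camera call; for the wrist camera it gives the pose at the moment of the call.
- env.sign_off(): hands the job in; it is judged then, once.
The state is a dict: "clock": time; "joint_positions": joint angles; "qvel": joint speeds; "joint_torque": joint torques, N m; "eef_pos": TCP position; "eef_rot": TCP orientation; "contact_force": force on the tool from outside, world axes, zero at the start; "moment": the same for the moment, N m; "width": opening from 0.0 (shut) to 1.0 (fully open); "finger_force": force on a finger pad.
Only numpy, scipy, OpenCV 4.12 (cv2) and the standard library are available. Lean on these libraries where they do the work, as an engineer would, in place of code of your own. Each camera call takes 0.05 s, during which the arm holds its last target. There are 200 camera calls.

TASK

Set the fold-down test stand up: swing the red crank handle of its yellow prop leg away from you, over centre, until the leg locks and the empty platen stands on it. Then lay every coloured board carrier on the bench flat, board side up, on the sloping platen, and when all of them are on it take the probe pen out of its holder and touch its tip on the round gold pad of each carrier in turn, in the order red, yellow, blue, white (some colours may be missing). Finally stand the pen back in its holder point down, leave the carriers lying flat on the locked stand, and do not knock over or shift the solder spool, the flask or the brass tin.

Things in the scene. Friction and masses are not known exactly. Their poses are not given: they have to be found in the camera images.
- prop (a joint): Angle (rad) of the yellow prop leg about its axle. 0 = folded under the platen, 1.45 = stop, locked; grows as the handle is swung up and over to the stand's +x (away from the robot). Sprung: left below about 1.1 it is thrown back to 0, above about 1.2 it snaps to the stop and stays. Handle force up to about 7 N early in the swing.
- platen (a joint): Tilt (rad) of the platen about its near edge: 0 = lying flat, about 0.33 when it stands on the locked prop. It is not driven: the prop's roller lifts it from beneath as the prop swings.
- prop_handle (a point): Middle of the red crank handle: a round bar 14 mm thick, 58 mm long along the stand's y, at the end of a 90 mm crank arm on the right (-y) side, 48 mm outside the platen's side. Folded: 60 mm above the bench, 82 mm nearer the robot than the axle (stand's -x), 38 mm above it. At the stop: 28 mm beyond the axle, 86 mm above it.
- prop_axle (a point): Point on the axis of the prop's fixed axle, level (in y) with the middle of the handle, 22 mm above the bench; the handle moves on a circle of radius 90 mm about it. Axes are those of the stand: x away from the robot (the stand is yawed a little), y left along the axle, z up.
- platen_mid (a point): Middle of the platen's top (terracotta mat). x up the slope, y left, z out of it. Flat 87 mm down the slope to an 8 mm high lip (near edge), 87 mm up it to the open far edge, 130 mm to the 6 mm lips at the sides. When locked it slopes 19 degrees towards the robot, its middle 73 mm above the bench. Three carriers fit (and do not slide) at y = -75, 0, 75 mm, long side along x.
- board_red: red board carrier, a red block 90 (own x) x 40 (own y) x 24 (z) mm, about 130 g, with a green circuit board inlaid in its top; origin at the centre of its underside, z up out of the board side. May be absent.
- board_yellow: yellow board carrier, a yellow block 90 (own x) x 40 (own y) x 24 (z) mm, about 130 g, with a green circuit board inlaid in its top; origin at the centre of its underside, z up out of the board side. May be absent.
- board_blue: blue board carrier, a blue block 90 (own x) x 40 (own y) x 24 (z) mm, about 130 g, with a green circuit board inlaid in its top; origin at the centre of its underside, z up out of the board side. May be absent.
- board_white: white board carrier, a white block 90 (own x) x 40 (own y) x 24 (z) mm, about 130 g, with a green circuit board inlaid in its top; origin at the centre of its underside, z up out of the board side. May be absent.
- pad_red (a point): centre of the round gold test pad, 16 mm in diameter, in the top of the red carrier, 25 mm along its +x from its middle and 24 mm above its underside. Absent with the carrier.
- pad_yellow (a point): centre of the round gold test pad, 16 mm in diameter, in the top of the yellow carrier, 25 mm along its +x from its middle and 24 mm above its underside. Absent with the carrier.
- pad_blue (a point): centre of the round gold test pad, 16 mm in diameter, in the top of the blue carrier, 25 mm along its +x from its middle and 24 mm above its underside. Absent with the carrier.
- pad_white (a point): centre of the round gold test pad, 16 mm in diameter, in the top of the white carrier, 25 mm along its +x from its middle and 24 mm above its underside. Absent with the carrier.
- probe: Probe pen, 145 mm long, 60 g; origin at its tip, z along it to the butt. Brass pin 4 mm thick for the first 20 mm, cone to 36 mm, then a round black handle 18 mm thick to 145 mm (red band at 60 to 72 mm). Stands point down in its holder with 97 mm showing; may lean up to 8 degrees.
- probe_tip (a point): the tip of the pen's brass pin (the same point and axes as the probe's origin).
- probe_grip (a point): point on the pen's axis 115 mm from the tip, a good place to grip.
- holder: fixed square pen holder, a grey cup 36 x 36 mm outside and 60 mm high on a steel foot 80 x 80 x 6 mm; origin at the centre of its underside. Inside it is 24 x 24 mm; below a height of 30 mm it narrows to 12 x 12 mm; its floor, on which the pin stands, is 12 mm above the bench.
- holder_mouth (a point): centre of the holder's open mouth, 60 mm above the bench.
- spool: bystander: metal solder spool 56 mm in diameter, 40 mm high; origin at the centre of its underside. Leave it alone.
- flask: bystander: clear flask with a yellow cap, 52 mm in diameter, 110 mm high; origin at the centre of its underside. Leave it alone.
- tip_tin: bystander: small open brass tin 60 mm across, 30 mm high; origin at the centre of its underside. Leave it alone.
Things that resemble listed ones, but are neither listed nor needed, are in the scene too. Of the things that look like the board_red, the middle-sized one is meant. Several things have the shape of the board_white; the one meant has the colours described above.

How it is judged (in metres and radians):
On the way, in this order (a step that is already met when the one before it is completed fails the run):
1. the prop leg is locked past over-centre and the platen stands on it, with no carrier on it yet (value of joint prop above 1.38 rad and value of joint platen above 0.3 rad and not (x of board_red in the frame of platen_mid between -0.075 and 0.08 m and y of board_red in the frame of platen_mid between -0.12 and 0.12 m and z of board_red in the frame of platen_mid between -0.004 and 0.0035 m and angle between the z axis of board_red and the z axis of platen_mid, either way round below 0.06 rad and angle between board_red's own z axis and vertical below 0.6 rad) and not (x of board_yellow in the frame of platen_mid between -0.075 and 0.08 m and y of board_yellow in the frame of platen_mid between -0.12 and 0.12 m and z of board_yellow in the frame of platen_mid between -0.004 and 0.0035 m and angle between the z axis of board_yellow and the z axis of platen_mid, either way round below 0.06 rad and angle between board_yellow's own z axis and vertical below 0.6 rad) and not (x of board_blue in the frame of platen_mid between -0.075 and 0.08 m and y of board_blue in the frame of platen_mid between -0.12 and 0.12 m and z of board_blue in the frame of platen_mid between -0.004 and 0.0035 m and angle between the z axis of board_blue and the z axis of platen_mid, either way round below 0.06 rad and angle between board_blue's own z axis and vertical below 0.6 rad) and not (x of board_white in the frame of platen_mid between -0.075 and 0.08 m and y of board_white in the frame of platen_mid between -0.12 and 0.12 m and z of board_white in the frame of platen_mid between -0.004 and 0.0035 m and angle between the z axis of board_white and the z axis of platen_mid, either way round below 0.06 rad and angle between board_white's own z axis and vertical below 0.6 rad)), for 0.3 s.
2. every carrier present lies flat, board side up, on the platen of the locked stand (value of joint prop above 1.38 rad and value of joint platen above 0.3 rad and x of board_red in the frame of platen_mid between -0.075 and 0.08 m and y of board_red in the frame of platen_mid between -0.12 and 0.12 m and z of board_red in the frame of platen_mid between -0.004 and 0.0035 m and angle between the z axis of each of board_red, board_yellow, board_blue, board_white and the z axis of platen_mid, either way round below 0.06 rad and angle between each of board_red, board_yellow, board_blue, board_white's own z axis and vertical below 0.6 rad and x of board_yellow in the frame of platen_mid between -0.075 and 0.08 m and y of board_yellow in the frame of platen_mid between -0.12 and 0.12 m and z of board_yellow in the frame of platen_mid between -0.004 and 0.0035 m and x of board_blue in the frame of platen_mid between -0.075 and 0.08 m and y of board_blue in the frame of platen_mid between -0.12 and 0.12 m and z of board_blue in the frame of platen_mid between -0.004 and 0.0035 m and x of board_white in the frame of platen_mid between -0.075 and 0.08 m and y of board_white in the frame of platen_mid between -0.12 and 0.12 m and z of board_white in the frame of platen_mid between -0.004 and 0.0035 m), for 0.2 s.
3. the probe's tip touches the gold pad of the red carrier (contact force between probe and board_red above 0.3 N and distance between probe_tip and pad_red below 0.01 m), for 0.1 s.
4. the probe's tip touches the gold pad of the yellow carrier (contact force between probe and board_yellow above 0.3 N and distance between probe_tip and pad_yellow below 0.01 m), for 0.1 s.
5. the probe's tip touches the gold pad of the blue carrier (contact force between probe and board_blue above 0.3 N and distance between probe_tip and pad_blue below 0.01 m), for 0.1 s.
6. the probe's tip touches the gold pad of the white carrier (contact force between probe and board_white above 0.3 N and distance between probe_tip and pad_white below 0.01 m), for 0.1 s.
At the end, for the whole second after the job is handed in: Prop at its stop (over 1.38 rad), platen up (over 0.3 rad); every carrier present lies flat, board side up, inside the platen's rims (underside within 3.5 mm of it, parallel within 0.06 rad); pen point down in its holder (tip within 12 mm of its middle, below 22 mm height); all at rest (all of step 2 and linear speed of each of board_red, board_yellow, board_blue, board_white, probe below 0.02 m/s and horizontal distance between probe_tip and holder_mouth below 0.012 m and height (world z) of probe_tip below 0.022 m and angle between probe's own z axis and vertical below 0.25 rad); the robot touches nothing.
It fails at once if the spool is shifted by more than 40 mm or tipped over (distance of spool from where it was at the start of the episode above 0.04 m or angle between spool's own z axis and vertical above 0.5 rad).
It fails at once if the flask is shifted by more than 40 mm or tipped over (distance of flask from where it was at the start of the episode above 0.04 m or angle between flask's own z axis and vertical above 0.5 rad).
It fails at once if the tip_tin is shifted by more than 40 mm or tipped over (distance of tip_tin from where it was at the start of the episode above 0.04 m or angle between tip_tin's own z axis and vertical above 0.5 rad).
Of board_red, board_yellow, board_blue, board_white only 2 to 3 are there at a start; the rules pass over those that are not, and their reading is None.
At some moment in a run one of board_red, board_yellow, board_blue, board_white may be knocked a few centimetres aside while the robot is not near it.
It also fails if it takes over 210 s, if anything falls off the work surface, if the arm or the gripper's body presses on something with over 40 N, if the wrist force passes 120 N, or if a joint passes its speed limit or range.

## Working session

There is one attempt and no reset: what is moved stays moved. The work goes in short steps, Python scripts to look and compute and a tool call to move; the robot and the scene stay as the last step left them, time stands still between calls to the robot, and variables do not carry over. Pictures are saved under pics/ and viewed, at most 14 in all, crops included, and the job is handed in when it is done.

Besides the shell and the picture viewer there is one more tool, called as name([rows], argument=value, ...), one row to a line, values as JSON. servo_tool: Moves the arm, as the interface text tells. Its arguments: {"type":"object","properties":{"plan":{"type":"array"},"hand":{"type":"number"}},"required":["plan"]}

```bash
ls; mkdir -p pics
cat > h.py <<'E'
import numpy as np, cv2, json
from scipy.spatial.transform import Rotation as R
from station import env
def snap(n, f=None):
    P=env.camera_params(n); im,d=env.capture(n)
    if f: cv2.imwrite('pics/'+f,cv2.cvtColor(im,cv2.COLOR_RGB2BGR))
    return im,d,P
def K(P): return np.array([[P['fx'],0,P['cx']],[0,P['fy'],P['cy']],[0,0,1.]])
def ray(P,uv):
    n=cv2.undistortPoints(np.array(uv,float).reshape(-1,1,2),K(P),np.array(P['dist_coeffs'],float)).reshape(-1,2)
    T=np.array(P['pose']); c=np.c_[n[:,0],-n[:,1],-np.ones(len(n))]
    return T[:3,3], c@T[:3,:3].T
def onz(P,uv,z):
    o,d=ray(P,uv); return o+d*((z-o[2])/d[:,2])[:,None]
def bydepth(P,uv,d):
    o,r=ray(P,uv); return o+r*np.array(d,float).reshape(-1,1)
def proj(P,X):
    T=np.linalg.inv(np.array(P['pose'])); c=np.atleast_2d(X)@T[:3,:3].T+T[:3,3]
    return cv2.projectPoints(c*[1,-1,-1],np.zeros(3),np.zeros(3),K(P),np.array(P['dist_coeffs'],float))[0].reshape(-1,2)
def cloud(P,d):
    v,u=np.mgrid[:420,:560]; return bydepth(P,np.c_[u.ravel(),v.ravel()],d.ravel()).reshape(420,560,3)
E
python3 - <<'E'
from h import *
for n in('side','top','wrist'):
    im,d,P=snap(n,n+'0.png'); print(n,np.round(P['pose'],2).tolist(),P['fx'],P['dist_coeffs'])
    np.savez(n+'0.npz',im=im,d=d)
print(env.read_state())
E
```

```text
pics
side [[-0.99, 0.1, -0.13, 386.43], [-0.16, -0.65, 0.74, 847.19], [-0.01, 0.75, 0.66, 766.1], [0.0, 0.0, 0.0, 1.0]] 433.899174844203 [-0.1088893  0.         0.         0.         0.       ]
top [[0.01, 0.98, -0.17, 338.73], [-1.0, 0.01, 0.01, 82.19], [0.01, 0.17, 0.98, 1097.13], [0.0, 0.0, 0.0, 1.0]] 426.770136337809 [-0.06587264  0.          0.          0.          0.        ]
wrist [[0.4, -0.88, -0.26, 157.66], [0.92, 0.39, 0.12, 557.77], [-0.0, -0.28, 0.96, 384.26], [0.0, 0.0, 0.0, 1.0]] 325.4581854411308 [-0.06858377  0.          0.          0.          0.        ]
{'clock': 0.15, 'joint_positions': array([ 9.45917332e-01,  1.58887442e-01,  1.59788902e+00, -1.51304033e-05,
        1.38622463e+00, -2.10061953e-01]), 'qvel': array([ 0.00059812, -0.00212021, -0.00405338,  0.00055183, -0.00089722,
       -0.00133022]), 'joint_torque': array([-1.07846739e-03, -3.85914159e+01, -3.22436321e+01,  7.01737264e-02,
        3.50974523e-02, -5.95865868e-05]), 'eef_pos': array([231.46104651, 525.84345513, 213.88159293]), 'eef_rot': array([-3.14021207e+00, -2.79145572e-04,  2.72677821e+00]), 'contact_force': array([-0.0763441 , -0.07380404,  0.7207545 ]), 'moment': array([ 0.04454848,  0.00137422, -0.03033521]), 'finger_force': 0.0, 'width': 0.9989633436367611}
```

View pics/top0.png

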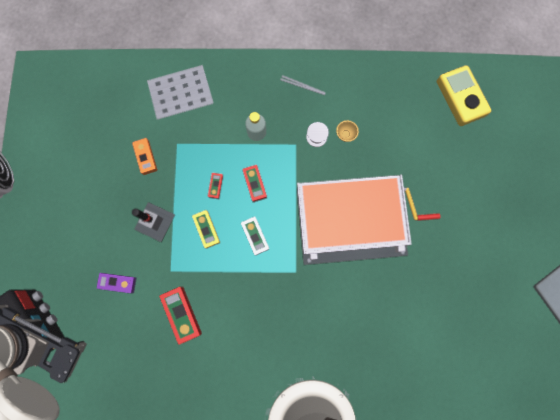

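View pics/side0.png

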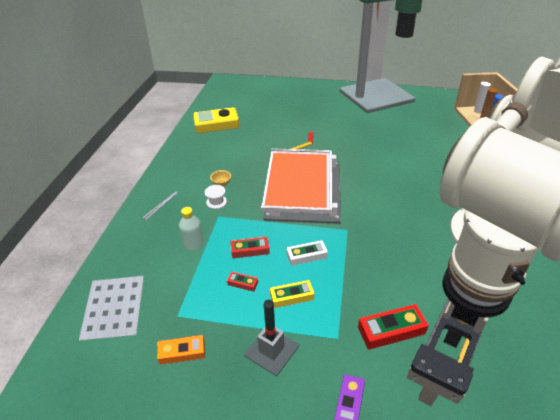

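The top view shows red look-alikes: small at (215,186), middle at (255,183) and large at (180,315). Yellow is at (206,229). White is at (255,236), with the same shape as purple (116,283) and orange (145,156). Blue is absent. My choice is the middle red, the yellow and the white. The pen is at (145,216), the stand at (354,215) and its handle at (428,217).

```bash
cat >> h.py <<'E'
HS={'red':((0,150,90),(6,255,255)),'yellow':((22,150,120),(34,255,255)),'white':((0,0,190),(180,45,255)),'green':((40,60,30),(85,255,160)),'gold':((18,90,120),(30,220,240))}
def mask(im,c):
    h=cv2.cvtColor(im,cv2.COLOR_RGB2HSV); m=cv2.inRange(h,*[np.array(x) for x in HS[c]])
    if c=='red': m|=cv2.inRange(h,np.array((174,150,90)),np.array((180,255,255)))
    return m
def blobs(im,c,amin=100):
    cs,_=cv2.findContours(mask(im,c),cv2.RETR_EXTERNAL,cv2.CHAIN_APPROX_NONE)
    return [k for k in cs if cv2.contourArea(k)>amin]
E
python3 - <<'E'
from h import *
D=np.load('top0.npz'); im,d=D['im'],D['d']; P=env.camera_params('top'); C=cloud(P,d)
for c in('red','yellow','white'):
    for k in blobs(im,c,60):
        w=onz(P,k.reshape(-1,2),24)[:,:2].astype(np.float32)
        r=cv2.minAreaRect(w); b=cv2.boxPoints(r); e=b[1]-b[0],b[2]-b[1]; L=max(e,key=np.linalg.norm)
        print(c,k.reshape(-1,2).mean(0).round(),np.round(r[0]),np.round(r[1]),'yaw',round(float(np.degrees(np.arctan2(L[1],L[0]))),1))
for n,(u,v) in dict(holder=(155,222),pen=(138,213),handle=(428,217),platen=(354,214),flaskcap=(254,117),spool=(317,131),bench=(300,330),padR=(251,174),red=(255,186)).items(): print(n,C[v,u].round())
# platen orange
h=cv2.cvtColor(im,cv2.COLOR_RGB2HSV); m=cv2.inRange(h,np.array((5,150,180)),np.array((14,255,255))); m[:,:290]=0
m[:,415:]=0
k=max(cv2.findContours(m,0,1)[0],key=cv2.contourArea)
z=np.median(C[m>0][:,2]); w=onz(P,k.reshape(-1,2),z)[:,:2].astype(np.float32); print('platen z',z,cv2.minAreaRect(w),cv2.boxPoints(cv2.minAreaRect(w)).round())
S=np.load('side0.npz')['im']
t=lambda i,a,b,c,e: cv2.resize(i[b:e,a:c],None,fx=4,fy=4,interpolation=cv2.INTER_CUBIC)
A=t(im,190,155,290,260); B=t(im,380,170,460,275)
cv2.imwrite('pics/c1.png',cv2.cvtColor(np.hstack([A,B]),cv2.COLOR_RGB2BGR))
E
```

```text
red [ 24. 299.] [293. 724.] [61. 23.] yaw 35.4
red [180. 315.] [262. 325.] [128.  60.] yaw 24.2
red [428. 216.] [ 512. -302.] [12. 57.] yaw -85.6
yellow [459. 105.] [ 824. -398.] [161.  67.] yaw 49.7
white [ 11. 410.] [ 16. 738.] [111.  53.] yaw 54.3
white [312. 400.] [63.  2.] [204.  89.] yaw 89.9
white [255. 235.] [460. 145.] [91. 40.] yaw 24.4
white [354. 216.] [ 511. -108.] [196. 274.] yaw -84.8
white [317. 134.] [732. -16.] [53. 64.] yaw -0.3
white [460.  81.] [ 891. -415.] [48. 61.] yaw -68.2
holder [488. 391.  51.]
pen [493. 400. 155.]
handle [ 503. -285.   67.]
platen [ 513. -105.   42.]
flaskcap [741. 146. 110.]
spool [733. -14.  40.]
bench [226.  29.   1.]
padR [620. 157.  23.]
red [587. 145.  26.]Traceback (most recent call last):
  File "<stdin>", line 12, in <module>
ValueError: max() iterable argument is empty
```

Run:
```python
from h import *
D=np.load('top0.npz'); im,d=D['im'],D['d']; P=env.camera_params('top'); C=cloud(P,d)
h=cv2.cvtColor(im,cv2.COLOR_RGB2HSV)
for u,v in((180,330),(263,194),(248,178),(220,178),(354,214),(200,220),(206,238),(251,174)): print((u,v),h[v,u])
# raised things on mat via depth
m=((C[...,2]>15)&(C[...,2]<35)).astype(np.uint8); m[:,:185]=0;m[:,292:]=0;m[:150]=0;m[265:]=0
for k in cv2.findContours(m,0,1)[0]:
    if cv2.contourArea(k)<40: continue
    w=onz(P,k.reshape(-1,2),24)[:,:2].astype(np.float32); r=cv2.minAreaRect(w); b=cv2.boxPoints(r); e=b[1]-b[0],b[2]-b[1]; L=max(e,key=np.linalg.norm)
    print(k.reshape(-1,2).mean(0).round(),np.round(r[0]),np.round(r[1]),'yaw',round(float(np.degrees(np.arctan2(L[1],L[0]))),1))
m=((C[...,2]>35)&(C[...,2]<60)).astype(np.uint8); m[:,:290]=0;m[:160]=0;m[275:]=0;m[:,412:]=0
k=max(cv2.findContours(m,0,1)[0],key=cv2.contourArea)
w=onz(P,k.reshape(-1,2),44)[:,:2].astype(np.float32); r=cv2.minAreaRect(w);print('platen',r,cv2.boxPoints(r).round())
t=lambda i,a,b,c,e: cv2.resize(i[b:e,a:c],None,fx=4,fy=4,interpolation=cv2.INTER_CUBIC)
cv2.imwrite('pics/c1.png',cv2.cvtColor(np.hstack([t(im,190,155,290,260),t(im,380,170,460,275)]),cv2.COLOR_RGB2BGR))
```

```text
(180, 330) [ 21 116 195]
(263, 194) [  3 132 214]
(248, 178) [ 20  77 135]
(220, 178) [  3 142 205]
(354, 214) [  9 112 242]
(200, 220) [ 20 125 218]
(206, 238) [ 82  37 150]
(251, 174) [ 20 126 219]
[254. 236.] [459. 145.] [90. 40.] yaw 24.4
[205. 229.] [476. 270.] [90. 39.] yaw 22.7
[214. 185.] [589. 251.] [29. 65.] yaw -7.4
[254. 183.] [596. 149.] [91. 40.] yaw 18.1
platen ((507.16156005859375, -104.31829833984375), (194.1939697265625, 271.2861022949219), 5.193190574645996) [[ 398.   22.]
 [ 423. -248.]
 [ 616. -231.]
 [ 592.   40.]]
```

View pics/c1.png

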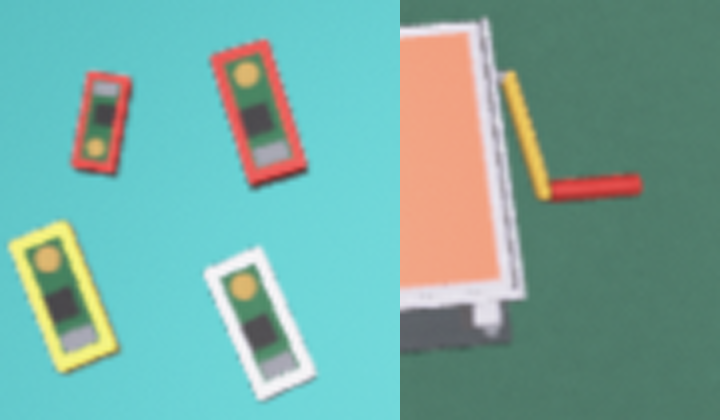

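The middle red carrier measures 91x40 mm, yellow 90x39 and white 90x40, which matches the sizes given, and all three pads are at the far end. The handle is at about (506,-289,60) and the stand yaw is about 5°. Next I go above the handle.

servo_tool([
  [[0, 0, 0, 0, 0, 6.8], [0, 0, 0, 0, 0, 6.8], [0, 0, 0, 0, 0, 6.8], [0, 0, 0, 0, 0, 6.8], [0, 0, 0, 0, 0, 6.8], [0, 0, 0, 0, 0, 6.8], [0, 0, 0, 0, 0, 6.8], [0, 0, 0, 0, 0, 6.8]],
], hand=-0.1)

```text
clock: 0.82
eef_pos: [231.6, 526.0, 214.1]
eef_rot: [-3.141, 0.001, 1.771]
contact_force: [-0.1, -0.1, 0.7]
width: 0.552
finger_force: 0.0
```

servo_tool([
  [[0, 0, 0, 0, 0, 6.6], [-0.035, 0.008, 0, 0, 0, 0], [-0.035, 0.008, 0, 0, 0, 0], [-0.035, 0.008, 0, 0, 0, 0], [-0.035, 0.008, 0, 0, 0, 0], [-0.035, 0.008, 0, 0, 0, 0], [-0.035, 0.008, 0, 0, 0, 0], [-0.035, 0.008, 0, 0, 0, 0]],
])

```text
clock: 1.48
eef_pos: [309.7, 285.7, 214.3]
eef_rot: [-3.141, 0.0, 1.663]
contact_force: [1.3, -0.3, -0.7]
width: 0.55
finger_force: 0.0
```

servo_tool([
  [[-0.035, 0.008, 0, 0, 0, 0], [-0.035, 0.008, 0, 0, 0, 0], [-0.035, 0.008, 0, 0, 0, 0], [-0.035, 0.008, 0, 0, 0, 0], [-0.035, 0.008, 0, 0, 0, 0], [-0.035, 0.008, 0, 0, 0, 0], [-0.035, 0.008, 0, 0, 0, 0], [-0.035, 0.008, 0, 0, 0, 0]],
])

```text
clock: 2.15
eef_pos: [399.2, 12.6, 214.6]
eef_rot: [3.141, 0.0, 1.662]
contact_force: [1.1, 0.2, -0.5]
width: 0.548
finger_force: 0.0
```

servo_tool([
  [[-0.035, 0.009, 0, 0, 0, 0], [-0.035, 0.009, 0, 0, 0, 0], [-0.035, 0.009, 0, 0, 0, 0], [-0.035, 0.009, 0, 0, 0, 0], [-0.035, 0.009, 0, 0, 0, 0], [-0.035, 0.009, 0, 0, 0, 0], [-0.035, 0.009, 0, 0, 0, 0], [0, 0, 0, 0, 0, 0]],
])

```text
clock: 2.82
eef_pos: [484.8, -229.1, 213.7]
eef_rot: [-3.141, 0.002, 1.658]
contact_force: [0.0, -0.0, 1.2]
width: 0.549
finger_force: 0.0
```

```bash
cat >> h.py <<'E'
HS['red2']=((0,110,90),(6,255,255))
def S():
    s=env.read_state(); return s['eef_pos'],R.from_euler('xyz',s['eef_rot'])
def delta(target):   # tool-frame shift in m
    p,r=S(); return (r.inv().apply(np.array(target)-p)/1000).round(4)
E
python3 - <<'E'
from h import *
s=env.read_state()
im,d,P=snap('wrist','w1.png'); C=cloud(P,d)
h=cv2.cvtColor(im,cv2.COLOR_RGB2HSV); m=cv2.inRange(h,np.array((0,150,70)),np.array((5,255,255)))|cv2.inRange(h,np.array((174,150,70)),np.array((180,255,255)))
for k in cv2.findContours(m,0,1)[0]:
    if cv2.contourArea(k)<150: continue
    w=onz(P,k.reshape(-1,2),62)[:,:2].astype(np.float32); r=cv2.minAreaRect(w)
    mm=np.zeros_like(m); cv2.drawContours(mm,[k],-1,1,-1); z=C[(mm>0)&(d>0)]
    print(k.reshape(-1,2).mean(0).round(),r,z[:,2].max().round(1),np.median(z,0).round(1))
# platen plane
b=(C[...,2]>30)&(C[...,2]<60); print('platen z',np.median(C[b][:,2]))
print(delta([505,-289,100]))
E
```

```text
[293. 249.] ((505.7201843261719, -288.31903076171875), (12.755009651184082, 59.47647476196289), 5.435122013092041) 69.4 [ 504.9 -285.5   66.5]
platen z 42.768120995698155
[-0.0645  0.0153  0.1137]
```

View pics/w1.png

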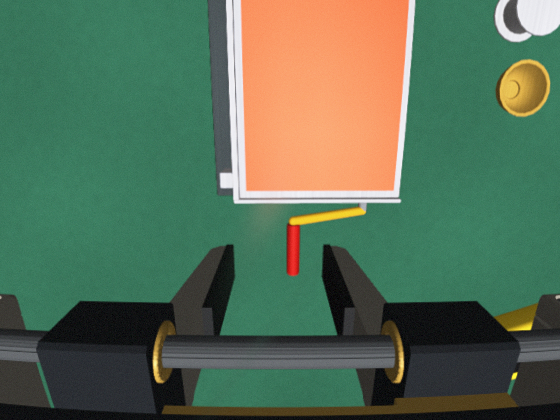

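The wrist view shows the red handle at pixel (293,249), lined up between the fingers, at world (505.7,-288.3,60). Descending and gripping.

servo_tool([
  [[-0.033, 0.008, 0, 0, 0, 0], [-0.033, 0.008, 0, 0, 0, 0], [0, 0, 0.034, 0, 0, 0], [0, 0, 0.035, 0, 0, 0], [0, 0, 0.035, 0, 0, 0], [0, 0, 0.035, 0, 0, 0], [0, 0, 0.033, 0, 0, 0], [0, 0, 0, 0, 0, 0]],
])

```text
clock: 3.53
eef_pos: [501.3, -282.7, 35.4]
eef_rot: [-3.132, -0.011, 1.663]
contact_force: [-0.7, 0.7, -1.3]
width: 0.552
finger_force: 0.0
```

servo_tool([
  [[0, 0, 0, 0, 0, 0], [0, 0, 0, 0, 0, 0], [0, 0, 0, 0, 0, 0], [0, 0, 0, 0, 0, 0], [0, 0, 0, 0, 0, 0], [0, 0, 0, 0, 0, 0]],
], hand=1)

```text
clock: 4.03
eef_pos: [506.2, -288.9, 43.9]
eef_rot: [-3.141, 0.002, 1.663]
contact_force: [-3.2, -0.4, 7.8]
width: 0.139
finger_force: 30.1
```

Gripped (13 mm opening on a 14 mm bar). Now I swing it along its arc.

servo_tool([
  [[0, 0.004, -0.007, 0, 0, 0], [0, 0.004, -0.007, 0, 0, 0], [0, 0.005, -0.006, 0, 0, 0], [0, 0.005, -0.006, 0, 0, 0], [0, 0.006, -0.005, 0, 0, 0], [0, 0.006, -0.005, 0, 0, 0], [0, 0.0068, -0.004, 0, 0, 0], [0, 0.0068, -0.004, 0, 0, 0]],
])

```text
clock: 4.7
eef_pos: [544.9, -285.6, 88.3]
eef_rot: [-3.13, -0.0, 1.663]
contact_force: [-18.2, -0.2, 16.2]
width: 0.14
finger_force: 30.0
```

servo_tool([
  [[0, 0.0073, -0.0027, 0, 0, 0], [0, 0.0073, -0.0027, 0, 0, 0], [0, 0.0077, -0.0014, 0, 0, 0], [0, 0.0077, -0.0014, 0, 0, 0], [0, 0.0078, 0, 0, 0, 0], [0, 0.0078, 0, 0, 0, 0]],
])

```text
clock: 5.2
eef_pos: [595.0, -281.0, 96.3]
eef_rot: [-3.141, 0.002, 1.662]
contact_force: [-3.1, -2.0, 2.6]
width: 0.144
finger_force: 30.0
```

servo_tool([
  [[0, 0.0078, 0.0014, 0, 0, 0], [0, 0.0078, 0.0014, 0, 0, 0], [0, 0.003, 0.001, 0, 0, 0], [0, 0.003, 0.001, 0, 0, 0], [0, 0, 0, 0, 0, 0], [0, 0, 0, 0, 0, 0]],
])

```text
clock: 5.7
eef_pos: [615.5, -279.1, 90.8]
eef_rot: [-3.139, 0.001, 1.662]
contact_force: [-8.5, -4.2, 9.1]
width: 0.143
finger_force: 30.0
```

servo_tool([
  [[0, 0, 0, 0, 0, 0], [0, 0, 0, 0, 0, 0], [0, 0, 0, 0, 0, 0], [0, 0, 0, 0, 0, 0]],
], hand=-0.1)

```text
clock: 6.03
eef_pos: [616.6, -277.2, 89.2]
eef_rot: [-3.141, -0.001, 1.662]
contact_force: [0.0, 0.0, -0.1]
width: 0.41
finger_force: 0.0
```

servo_tool([
  [[0, 0, -0.035, 0, 0, 0], [0, 0, -0.035, 0, 0, 0], [0, 0, -0.035, 0, 0, 0], [0, 0, -0.035, 0, 0, 0], [0.03, -0.02, 0, 0, 0, 0], [0.035, -0.02, 0, 0, 0, 0], [0.035, -0.02, 0, 0, 0, 0], [0.035, -0.02, 0, 0, 0, 0]],
])

```text
clock: 6.7
eef_pos: [523.5, -149.2, 229.6]
eef_rot: [3.141, -0.001, 1.662]
contact_force: [-0.2, 1.3, 0.6]
width: 0.551
finger_force: 0.0
```

servo_tool([
  [[0.035, -0.02, 0, 0, 0, 0], [0.035, -0.02, 0, 0, 0, 0], [0.035, 0, 0, 0, 0, 0], [0.035, 0, 0, 0, 0, 0], [0.035, 0, 0, 0, 0, 0], [0.035, 0, 0, 0, 0, 0], [0.035, 0, 0, 0, 0, 0], [0, 0, 0, 0, 0, 0]],
])

```text
clock: 7.37
eef_pos: [461.1, 94.9, 229.9]
eef_rot: [3.142, -0.003, 1.668]
contact_force: [0.4, 0.8, -0.1]
width: 0.551
finger_force: 0.0
```

```bash
cat > meas.py <<'E'
from h import *
def platen(im,d,P):
    C=cloud(P,d); h=cv2.cvtColor(im,cv2.COLOR_RGB2HSV)
    m=cv2.inRange(h,np.array((5,70,180)),np.array((14,255,255))); m[:,:290]=0; m[:,415:]=0; m[:150]=0
    n,l,st,_=cv2.connectedComponentsWithStats(m); i=1+st[1:,4].argmax(); mm=(l==i)
    X=C[cv2.erode(mm.astype(np.uint8),np.ones((5,5)))>0]; c=X.mean(0); nz=np.linalg.svd(X-c,full_matrices=False)[2][2]; nz*=np.sign(nz[2])
    k=cv2.findContours(mm.astype(np.uint8),0,1)[0]; k=max(k,key=cv2.contourArea).reshape(-1,2)
    o,r=ray(P,k); W=o+r*(((c-o)@nz)/(r@nz))[:,None]
    rc=cv2.minAreaRect(W[:,:2].astype(np.float32))
    return c,nz,rc
def carriers(im,d,P,off=(185,150,292,265)):
    C=cloud(P,d); m=((C[...,2]>15)&(C[...,2]<35)).astype(np.uint8); a,b,c,e=off; q=np.zeros_like(m); q[b:e,a:c]=m[b:e,a:c]
    for k in cv2.findContours(q,0,1)[0]:
        if cv2.contourArea(k)<60: continue
        w=onz(P,k.reshape(-1,2),24)[:,:2].astype(np.float32); r=cv2.minAreaRect(w); B=cv2.boxPoints(r); L=max((B[1]-B[0],B[2]-B[1]),key=np.linalg.norm)
        mm=np.zeros_like(m); cv2.drawContours(mm,[k],-1,1,-1); h=cv2.cvtColor(im,cv2.COLOR_RGB2HSV)[mm>0]
        print(k.reshape(-1,2).mean(0).round(),np.round(r[0],1),np.round(r[1]),'yaw',round(float(np.degrees(np.arctan2(L[1],L[0])))%180,1))
E
python3 - <<'E'
from meas import *
im,d,P=snap('top','t2.png'); c,n,rc=platen(im,d,P); print(c.round(1),n.round(3),'tilt',np.degrees(np.arccos(n[2])).round(1),rc); carriers(im,d,P)
E
```

```text
[ 509.6 -115.6   77.5] [-0.96  -0.275  0.041] tilt 87.6 ((548.0626220703125, -324.94195556640625), (39.73486328125, 692.63525390625), 12.163792610168457)
[251. 237.] [457.4 150.1] [89. 30.] yaw 24.2
[205. 229.] [475.7 270. ] [91. 39.] yaw 23.4
[213. 185.] [589.8 255.3] [24. 64.] yaw 176.9
```

View pics/t2.png

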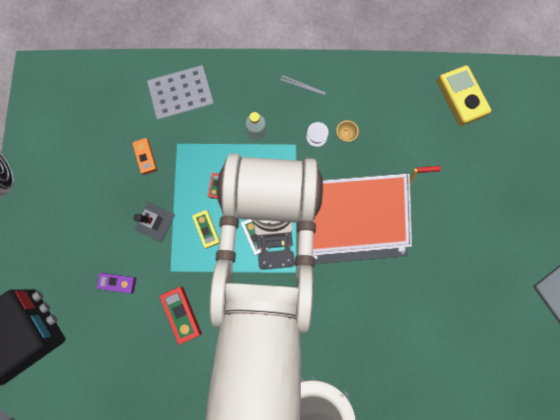

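The stand is up: the handle is now at (428,169), beyond the axle. Next I turn over the white carrier and check it from close by.

servo_tool([
  [[0, 0, 0, 0, 0, 7.1], [0, 0, 0, 0, 0, 7.1], [0, 0, 0, 0, 0, 7.1], [0, 0, 0, 0, 0, 7.1], [0, 0, 0, 0, 0, 7.1], [0, 0, 0, 0, 0, 7.1], [0, 0, 0, 0, 0, 7.1], [0, 0, 0, 0, 0, 7.1]],
], hand=-0.3)

```text
clock: 8.08
eef_pos: [462.5, 88.4, 229.8]
eef_rot: [-3.141, 0.0, 0.663]
contact_force: [0.2, 0.2, -0.2]
width: 0.649
finger_force: 0.0
```

servo_tool([
  [[0, 0, 0, 0, 0, 7.1], [0, 0, 0, 0, 0, 7.1], [0.02, -0.023, 0.03, 0, 0, 0], [0, -0.023, 0.03, 0, 0, 0], [0, 0, 0.02, 0, 0, 0], [0, 0, 0, 0, 0, 0], [0, 0, 0, 0, 0, 0]],
])

```text
clock: 8.67
eef_pos: [461.0, 138.1, 150.1]
eef_rot: [-3.141, 0.002, 0.422]
contact_force: [-0.1, -0.7, -0.0]
width: 0.651
finger_force: 0.0
```

Run:
```python
from meas import *
print(S()[0].round(1),S()[1].as_euler('xyz',True).round(1))
im,d,P=snap('wrist','w2.png'); C=cloud(P,d)
m=mask(im,'white')&((C[...,2]>15)&(C[...,2]<32)).astype(np.uint8)*255
for k in cv2.findContours(m,0,1)[0]:
    if cv2.contourArea(k)<800: continue
    w=onz(P,k.reshape(-1,2),24)[:,:2].astype(np.float32); r=cv2.minAreaRect(w); print(k.reshape(-1,2).mean(0).round(),r)
```

```text
[461.  138.1 150.1] [-1.80e+02  1.00e-01  2.42e+01]
[272. 196.] ((461.3961486816406, 144.2768096923828), (87.9000015258789, 38.49994659423828), 24.870197296142578)
```

View pics/w2.png

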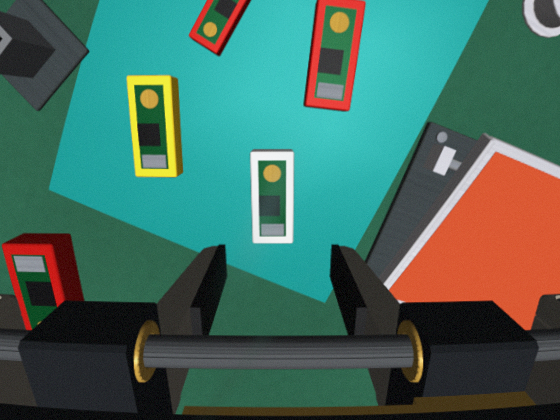

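The wrist view shows white at (272,196), lined up with the fingers. Its centre is (461,144.5) and its yaw 24.6°. Descend and grip.

servo_tool([
  [[0.003, -0.006, 0.03, 0, 0, 0], [0, 0, 0.035, 0, 0, 0], [0, 0, 0.035, 0, 0, 0], [0, 0, 0.03, 0, 0, 0], [0, 0, 0.015, 0, 0, 0], [0, 0, 0, 0, 0, 0], [0, 0, 0, 0, 0, 0]],
])

```text
clock: 9.3
eef_pos: [463.3, 145.0, 7.1]
eef_rot: [3.141, -0.002, 0.422]
contact_force: [0.3, -1.0, 0.6]
width: 0.65
finger_force: 0.0
```

servo_tool([
  [[0, 0, 0, 0, 0, 0], [0, 0, 0, 0, 0, 0], [0, 0, 0, 0, 0, 0], [0, 0, 0, 0, 0, 0], [0, 0, 0, 0, 0, 0], [0, 0, 0, 0, 0, 0]],
], hand=1)

```text
clock: 9.8
eef_pos: [463.4, 145.6, 7.5]
eef_rot: [3.14, -0.003, 0.423]
contact_force: [-1.1, -1.6, 7.1]
width: 0.432
finger_force: 30.0
```

servo_tool([
  [[0, 0, -0.03, 0, 0, 0], [0, 0, -0.04, 0, 0, 0], [0, 0, -0.04, 0, 0, 0], [0, 0, -0.04, 0, 0, 0], [0, 0, -0.04, 0, 0, 0], [-0.03, 0.01, 0, 0, 0, 7], [-0.03, 0.01, 0, 0, 0, 7], [-0.03, 0.01, 0, 0, 0, 5.2]],
])

```text
clock: 10.47
eef_pos: [384.6, 89.8, 196.6]
eef_rot: [3.141, -0.002, 0.083]
contact_force: [-1.9, -0.1, -1.1]
width: 0.43
finger_force: 30.0
```

Run:
```python
from meas import *
s=env.read_state();print(s['eef_pos'].round(1),s['width']*92,s['finger_force'])
im,d,P=snap('top','t3.png'); C=cloud(P,d)
q=C[190:235,320:395].reshape(-1,3); q=q[(q[:,2]>40)&(q[:,2]<115)]
A=np.c_[q[:,:2],np.ones(len(q))]; co=np.linalg.lstsq(A,q[:,2],rcond=None)[0]; print('plane',co,'tilt',np.degrees(np.arctan(np.hypot(*co[:2]))),'dir',np.degrees(np.arctan2(co[1],co[0])),'z at 510,-104',co@[510,-104,1])
h=cv2.cvtColor(im,cv2.COLOR_RGB2HSV); print(h[214,354],h[214,303])
m=cv2.inRange(h,np.array((2,100,150)),np.array((14,255,255))); m[:,:297]=0; m[:,412:]=0; m[:165]=0; m[270:]=0
k=max(cv2.findContours(m,0,1)[0],key=cv2.contourArea).reshape(-1,2)
n=np.array([-co[0],-co[1],1]); n/=np.linalg.norm(n); o,r=ray(P,k); p0=np.array([0,0,co[2]]); W=o+r*(((p0-o)@n)/(r@n))[:,None]
x=np.array([1,np.tan(np.radians(5.3)),0]); x-=x@n*n; x/=np.linalg.norm(x); y=np.cross(n,x)
uv=np.c_[W@x,W@y]; rc=cv2.minAreaRect(uv.astype(np.float32)); print(rc, 'centre',rc[0][0]*x+rc[0][1]*y+(p0@n)*n, n)
```

```text
[384.6  89.8 196.6] 39.59691500670757 29.994738399982452
plane [ 3.37074750e-01  3.06393733e-02 -9.47621303e+01] tilt 18.699130549184147 dir 5.193790663556405 z at 510,-104 73.95949753912149
[  6 150 230] [133  10 230]
((496.107421875, -150.40863037109375), (241.36776733398438, 157.6258087158203), 89.8940200805664) centre [ 510.45443568 -103.65433161   74.1232674 ] [-0.31928231 -0.02902208  0.94721514]
```

White is held (39.6 mm). The platen middle is at about (510,-104,74), tilt 18.7°, yaw 5.2°, which matches the 73 mm and 19° given. Moving above the y=-75 slot and tilting.

servo_tool([
  [[0.0113, 0.0348, 0, 0, 0, 0], [0.0113, 0.0348, 0, 0, 0, 0], [0.0113, 0.0348, 0, 0, 0, 0], [0.0113, 0.0348, 0, 0, 0, 0], [0.0113, 0.0348, 0, 0, 0, 0], [0.0113, 0.0348, 0, 0, 0, 0], [0.0113, 0.0348, 0, 0, 0, 0], [0.0113, 0.0348, 0, 0, 0, 0]],
])

```text
clock: 11.18
eef_pos: [499.7, -180.5, 195.6]
eef_rot: [-3.141, 0.0, 0.088]
contact_force: [0.1, 0.4, -1.0]
width: 0.428
finger_force: 30.0
```

servo_tool([
  [[0, 0, 0.02, 0, 6.2, -0.4], [0, 0, 0.02, 0, 6.2, 0], [0, 0, 0.02, 0, 6.4, 0], [0, 0, 0, 0, 0, 0], [0, 0, 0, 0, 0, 0]],
])

```text
clock: 11.6
eef_pos: [503.4, -177.1, 134.3]
eef_rot: [-3.138, -0.322, 0.092]
contact_force: [0.9, 0.2, -0.4]
width: 0.435
finger_force: 30.0
```

```bash
cat >> meas.py <<'E'
n=np.array([-.319,-.029,.947]);n/=np.linalg.norm(n)
py=np.array([-.0905,.9959,0]); px=np.cross(py,n); M=np.array([510,-104,74.])
def slot(y,h,x=0): return M+y*py+h*n+x*px
E
python3 - <<'E'
from meas import *
p,r=S(); print(p.round(1), r.as_matrix().round(3).tolist()); print('to h=12',delta(slot(-75,12,2)))
E
```

```text
[ 503.4 -177.1  134.3] [[0.945, 0.093, 0.315], [0.087, -0.996, 0.033], [0.317, -0.004, -0.949]]
to h=12 [-0.0047  0.003   0.0494]
```

servo_tool([
  [[-0.005, 0.003, 0.015, 0, 0, 0], [0, 0, 0.02, 0, 0, 0], [0, 0, 0.014, 0, 0, 0], [0, 0, 0.002, 0, 0, 0], [0, 0, 0.002, 0, 0, 0], [0, 0, 0, 0, 0, 0], [0, 0, 0, 0, 0, 0]],
])

```text
clock: 12.18
eef_pos: [520.0, -180.9, 86.7]
eef_rot: [3.139, -0.33, 0.097]
contact_force: [-0.7, -0.1, -1.3]
width: 0.432
finger_force: 30.0
```

Run:
```python
from meas import *
print(env.read_state()['contact_force'], delta(slot(-75,7,2)))
```

```text
[-0.67744466 -0.14856553 -1.29487671] [-0.0049 -0.0026  0.004 ]
```

servo_tool([
  [[-0.002, 0, 0.001, 0, 0, 0], [-0.002, 0, 0.001, 0, 0, 0], [0, 0, 0.001, 0, 0, 0], [0, 0, 0.001, 0, 0, 0], [0, 0, 0, 0, 0, 0]],
])

```text
clock: 12.6
eef_pos: [515.6, -180.5, 80.2]
eef_rot: [3.141, -0.327, 0.096]
contact_force: [-9.6, 1.3, 8.9]
width: 0.43
finger_force: 30.0
```

servo_tool([
  [[0, 0, 0, 0, 0, 0], [0, 0, 0, 0, 0, 0], [0, 0, 0, 0, 0, 0], [0, 0, 0, 0, 0, 0], [0, 0, -0.01, 0, 0, 0], [0, 0, -0.025, 0, 0, 0], [0, 0, -0.035, 0, 0, 0], [0, 0, -0.04, 0, 0, 0]],
], hand=-0.17)

```text
clock: 13.27
eef_pos: [479.2, -182.6, 183.6]
eef_rot: [-3.139, -0.325, 0.094]
contact_force: [0.2, -0.3, 0.1]
width: 0.584
finger_force: 0.0
```

servo_tool([
  [[0, 0, -0.03, 0, -6.2, 0], [0, 0, 0, 0, -6.2, 0], [0, 0, 0, 0, -6.3, 0], [0, -0.04, 0, 0, 0, 0], [0, -0.04, 0, 0, 0, 0], [0, -0.04, 0, 0, 0, 0], [0, -0.04, 0, 0, 0, 0], [0, -0.04, 0, 0, 0, 0]],
])

```text
clock: 13.93
eef_pos: [451.7, 16.1, 212.6]
eef_rot: [3.141, -0.002, 0.094]
contact_force: [1.3, 0.4, -0.3]
width: 0.585
finger_force: 0.0
```

```bash
cat >> meas.py <<'E'
def onplaten():
    im,d,P=snap('top'); C=cloud(P,d); q=C-M; L=np.stack([q@px,q@py,q@n],-1)
    m=((L[...,2]>14)&(L[...,2]<34)&(abs(L[...,0])<95)&(abs(L[...,1])<130)).astype(np.uint8)
    for k in cv2.findContours(m,0,1)[0]:
        if cv2.contourArea(k)<60: continue
        o,r=ray(P,k.reshape(-1,2)); W=o+r*(((M+24*n-o)@n)/(r@n))[:,None]-M; rc=cv2.minAreaRect(np.c_[W@px,W@py].astype(np.float32))
        mm=np.zeros_like(m); cv2.drawContours(mm,[k],-1,1,-1); mm=cv2.erode(mm,np.ones((3,3))); X=L[mm>0]; X=X[abs(X[:,2]-24)<8]
        A=np.c_[X[:,:2],np.ones(len(X))]; co=np.linalg.lstsq(A,X[:,2],rcond=None)[0]
        print('carrier xy',np.round(rc[0],1),np.round(rc[1]),round(rc[2],1),'slopes',co[:2].round(3),'h',X[:,2].mean().round(1))
    return im,d,P
E
python3 - <<'E'
from meas import *
im,d,P=onplaten(); cv2.imwrite('pics/t4.png',cv2.cvtColor(im,cv2.COLOR_RGB2BGR)); carriers(im,d,P); print(*[a.round(1) for a in (S()[0],S()[1].as_euler('xyz',True))])
E
```

```text
carrier xy [ -1.8 -74.5] [91. 43.] 0.4 slopes [0.004 0.027] h 23.4
[205. 229.] [475.6 270. ] [91. 39.] yaw 23.4
[214. 186.] [589.4 250.5] [29. 64.] yaw 172.3
[254. 183.] [596.1 148.6] [92. 40.] yaw 18.1
[450.5  22.7 212.5] [-1.798e+02 -1.000e-01  5.700e+00]
```

White lies flat at platen (-2,-75). Red is still at (596,148.6) with yaw 18°. Fetching it.

servo_tool([
  [[0, 0, 0, 0, 0, -6.2], [0, 0, 0, 0, 0, -6.2], [0.0355, -0.0149, 0, 0, 0, 0], [0.0355, -0.0149, 0, 0, 0, 0], [0.0355, -0.0149, 0, 0, 0, 0], [0.0355, -0.0149, 0, 0, 0, 0], [0.0355, -0.0149, 0.03, 0, 0, 0], [0, 0, 0.03, 0, 0, 0]],
], hand=-0.3)

```text
clock: 14.65
eef_pos: [599.5, 139.2, 158.8]
eef_rot: [3.14, -0.01, 0.314]
contact_force: [0.4, 0.3, -0.2]
width: 0.65
finger_force: 0.0
```

servo_tool([
  [[0, 0, 0, 0, 0, 0], [0, 0, 0, 0, 0, 0]],
])

```text
clock: 14.82
eef_pos: [592.6, 135.8, 155.2]
eef_rot: [-3.141, 0.003, 0.311]
contact_force: [-1.1, -1.0, -0.4]
width: 0.65
finger_force: 0.0
```

Run:
```python
from meas import *
print(delta([596.1,148.6,7]),S()[1].as_euler('xyz',True).round(1))
im,d,P=snap('wrist'); C=cloud(P,d)
h=cv2.cvtColor(im,cv2.COLOR_RGB2HSV); m=((C[...,2]>15)&(C[...,2]<32)).astype(np.uint8)*255; m[245:]=0
for k in cv2.findContours(m,0,1)[0]:
    if cv2.contourArea(k)<800: continue
    w=onz(P,k.reshape(-1,2),24)[:,:2].astype(np.float32); r=cv2.minAreaRect(w); print(k.reshape(-1,2).mean(0).round(),r)
```

```text
[ 0.0077 -0.0111  0.1482] [-180.     0.2   17.8]
[116. 233.] ((511.0440673828125, 280.6477355957031), (25.740602493286133, 43.35923767089844), 19.48599624633789)
[268. 188.] ((599.0577392578125, 147.88743591308594), (88.93584442138672, 39.52924346923828), 18.275339126586914)
[165. 162.] ((594.52001953125, 247.4495849609375), (28.133005142211914, 63.537322998046875), 81.93060302734375)
```

servo_tool([
  [[0.009, -0.0105, 0.03, 0, 0, 0], [0, 0, 0.035, 0, 0, 0], [0, 0, 0.035, 0, 0, 0], [0, 0, 0.033, 0, 0, 0], [0, 0, 0.015, 0, 0, 0], [0, 0, 0, 0, 0, 0], [0, 0, 0, 0, 0, 0]],
])

```text
clock: 15.45
eef_pos: [600.9, 148.2, 10.8]
eef_rot: [3.14, -0.004, 0.31]
contact_force: [-1.0, -0.5, 0.9]
width: 0.65
finger_force: 0.0
```

servo_tool([
  [[0, 0, 0, 0, 0, 0], [0, 0, 0, 0, 0, 0], [0, 0, 0, 0, 0, 0], [0, 0, 0, 0, 0, 0], [0, 0, 0, 0, 0, 0], [0, 0, 0, 0, 0, 0]],
], hand=1)

```text
clock: 15.95
eef_pos: [601.5, 148.8, 10.9]
eef_rot: [3.14, -0.005, 0.311]
contact_force: [-1.3, -1.3, 6.8]
width: 0.431
finger_force: 30.0
```

servo_tool([
  [[0, 0, -0.03, 0, 0, 0], [0, 0, -0.04, 0, 0, 0], [0, 0, -0.04, 0, 0, 0], [0, 0, -0.04, 0, 0, 0], [0, 0, -0.04, 0, 0, 0], [0, 0, 0, 0, 0, 6.3], [0, 0, 0, 0, 0, 6.3], [0, 0, 0, 0, 0, 0]],
])

```text
clock: 16.62
eef_pos: [599.7, 148.9, 199.8]
eef_rot: [3.141, -0.003, 0.089]
contact_force: [0.9, -0.0, -0.9]
width: 0.432
finger_force: 30.0
```

Run:
```python
from meas import *
print(env.read_state()['width']*92,S()[0].round(1),delta(slot(0,70,2)),delta(slot(75,70,2)))
```

```text
39.71891393002708 [599.7 148.9 199.8] [-0.1325  0.244   0.0585] [-0.1327  0.169   0.0585]
```

servo_tool([
  [[-0.019, 0.0349, 0, 0, 0, 0], [-0.019, 0.0349, 0, 0, 0, 0], [-0.019, 0.0349, 0, 0, 0, 0], [-0.019, 0.0349, 0, 0, 0, 0], [-0.019, 0.0349, 0, 0, 0, 0], [-0.019, 0.0349, 0, 0, 0, 0], [-0.019, 0.0349, 0, 0, 0, 0]],
])

```text
clock: 17.2
eef_pos: [487.7, -107.7, 197.8]
eef_rot: [-3.141, -0.001, 0.095]
contact_force: [0.9, -0.5, -1.3]
width: 0.429
finger_force: 30.0
```

servo_tool([
  [[0, 0, 0.02, 0, 6.2, 0], [0, 0, 0.02, 0, 6.2, 0], [0, 0, 0.02, 0, 6.4, 0], [0, 0, 0, 0, 0, 0], [0, 0, 0, 0, 0, 0]],
])

```text
clock: 17.62
eef_pos: [492.9, -104.9, 136.5]
eef_rot: [-3.139, -0.323, 0.091]
contact_force: [0.8, -1.0, -1.0]
width: 0.433
finger_force: 30.0
```

Run:
```python
from meas import *
p,r=S(); print(p.round(1), r.as_euler('xyz',True).round(1)); print('to h=15',delta(slot(0,15,3)))
```

```text
[ 492.9 -104.9  136.5] [-179.8  -18.5    5.2]
to h=15 [-0.0007  0.0008  0.0497]
```

servo_tool([
  [[0, 0, 0.015, 0, 0, 0], [0, 0, 0.02, 0, 0, 0], [0, 0, 0.014, 0, 0, 0], [0, 0, 0.001, 0, 0, 0], [0, 0, 0.001, 0, 0, 0], [0, 0, 0, 0, 0, 0]],
])

```text
clock: 18.12
eef_pos: [514.4, -105.3, 93.2]
eef_rot: [3.139, -0.332, 0.094]
contact_force: [0.5, 0.9, -1.2]
width: 0.429
finger_force: 30.0
```

servo_tool([
  [[0, 0, 0.001, 0, 0, 0], [0, 0, 0.001, 0, 0, 0], [0, 0, 0.0005, 0, 0, 0], [0, 0, 0, 0, 0, 0]],
])

```text
clock: 18.45
eef_pos: [513.2, -104.5, 88.8]
eef_rot: [3.141, -0.33, 0.092]
contact_force: [-0.5, 0.7, -2.6]
width: 0.432
finger_force: 30.0
```

servo_tool([
  [[0, 0, 0.001, 0, 0, 0], [0, 0, 0.001, 0, 0, 0], [0, 0, 0.0005, 0, 0, 0], [0, 0, 0, 0, 0, 0]],
])

```text
clock: 18.78
eef_pos: [513.8, -104.3, 85.9]
eef_rot: [3.141, -0.33, 0.091]
contact_force: [-0.1, 1.2, -1.9]
width: 0.435
finger_force: 30.0
```

servo_tool([
  [[0, 0, 0, 0, 0, 0], [0, 0, 0, 0, 0, 0], [0, 0, 0, 0, 0, 0], [0, 0, 0, 0, 0, 0], [0, 0, -0.01, 0, 0, 0], [0, 0, -0.025, 0, 0, 0], [0, 0, -0.035, 0, 0, 0], [0, 0, -0.04, 0, 0, 0]],
], hand=-0.17)

```text
clock: 19.45
eef_pos: [476.8, -106.7, 189.6]
eef_rot: [-3.139, -0.327, 0.091]
contact_force: [0.7, -0.0, -0.1]
width: 0.584
finger_force: 0.0
```

servo_tool([
  [[0, 0, -0.03, 0, -6.2, 0], [0, 0, 0, 0, -6.2, 0], [0, 0, 0, 0, -6.3, 0], [0, -0.04, 0, 0, 0, 0], [0, -0.04, 0, 0, 0, 0], [0, -0.04, 0, 0, 0, 0], [0, -0.04, 0, 0, 0, 0], [0, -0.04, 0, 0, 0, 0]],
])

```text
clock: 20.12
eef_pos: [450.1, 92.5, 218.5]
eef_rot: [3.141, -0.004, 0.091]
contact_force: [1.4, -0.3, 0.4]
width: 0.577
finger_force: 0.0
```

Run:
```python
from meas import *
im,d,P=onplaten(); carriers(im,d,P); print(*[a.round(1) for a in (S()[0],S()[1].as_euler('xyz',True))])
```

```text
carrier xy [ -1.7 -74.6] [91. 43.] 0.6 slopes [ 0.002 -0.   ] h 23.4
carrier xy [4.5 1.4] [42. 91.] 89.9 slopes [-0.002 -0.007] h 23.3
[205. 229.] [476.  269.7] [90. 39.] yaw 22.7
[214. 186.] [589.2 250.6] [29. 65.] yaw 172.2
[448.8  99.1 218.5] [-179.7   -0.2    5.6]
```

White and red lie flat. Now yellow at (476,270), yaw 23°.

servo_tool([
  [[0, 0, 0, 0, 0, -5.8], [0, 0, 0, 0, 0, -5.8], [0, 0, 0, 0, 0, -5.8], [0.0183, -0.0293, 0, 0, 0, 0], [0.0183, -0.0293, 0, 0, 0, 0], [0.0183, -0.0293, 0, 0, 0, 0], [0.0183, -0.0293, 0.03, 0, 0, 0], [0.0183, -0.0293, 0.03, 0, 0, 0]],
], hand=-0.3)

```text
clock: 20.83
eef_pos: [479.7, 257.1, 165.2]
eef_rot: [3.14, -0.009, 0.395]
contact_force: [0.7, -0.7, -0.0]
width: 0.65
finger_force: 0.0
```

servo_tool([
  [[0, 0, 0, 0, 0, 0], [0, 0, 0, 0, 0, 0], [0, 0, 0, 0, 0, 0]],
])

```text
clock: 21.08
eef_pos: [478.2, 254.6, 164.5]
eef_rot: [3.14, -0.004, 0.395]
contact_force: [-0.5, -0.5, 0.1]
width: 0.651
finger_force: 0.0
```

Run:
```python
from meas import *
print(delta([475.8,269.9,7]),S()[1].as_euler('xyz',True).round(1))
im,d,P=snap('wrist'); C=cloud(P,d)
m=((C[...,2]>15)&(C[...,2]<32)).astype(np.uint8)*255; m[245:]=0
for k in cv2.findContours(m,0,1)[0]:
    if cv2.contourArea(k)<800: continue
    w=onz(P,k.reshape(-1,2),24)[:,:2].astype(np.float32); r=cv2.minAreaRect(w); print(k.reshape(-1,2).mean(0).round(),r)
```

```text
[ 0.0031 -0.0153  0.1574] [179.9  -0.2  22.6]
[ 28. 227.] ((341.64337158203125, 483.8721923828125), (80.90480041503906, 45.96262741088867), 82.97512817382812)
[283. 210.] ((468.90301513671875, 244.1328125), (70.97410583496094, 39.74240493774414), 23.107526779174805)
[329.  89.] ((591.2974243164062, 250.52687072753906), (28.516674041748047, 63.071014404296875), 81.8921127319336)
```

Yellow no longer sits where I measured it, so it seems to have been knocked. Measuring it again.

Run:
```python
from meas import *
im,d,P=snap('wrist','w5.png'); C=cloud(P,d)
m=((C[...,2]>15)&(C[...,2]<32)).astype(np.uint8)*255; m[:, :150]=0; m[:,420:]=0
for k in cv2.findContours(m,0,1)[0]:
    if cv2.contourArea(k)<800: continue
    w=onz(P,k.reshape(-1,2),24)[:,:2].astype(np.float32); r=cv2.minAreaRect(w); print(k.reshape(-1,2).mean(0).round(),r)
im,d,P=onplaten(); carriers(im,d,P)
```

```text
[283. 219.] ((459.5315246582031, 240.11026000976562), (90.54879760742188, 39.77669143676758), 23.108936309814453)
[329.  89.] ((591.4798583984375, 250.59429931640625), (28.561527252197266, 63.44078063964844), 81.82039642333984)
carrier xy [ -1.7 -74.7] [91. 43.] 0.4 slopes [0.005 0.012] h 23.3
carrier xy [4.6 1.4] [91. 42.] 0.1 slopes [-0.006  0.015] h 23.2
[219. 237.] [458.5 236.4] [90. 35.] yaw 20.1
[215. 179.] [603.2 248.5] [28. 36.] yaw 171.1
```

View pics/w5.png

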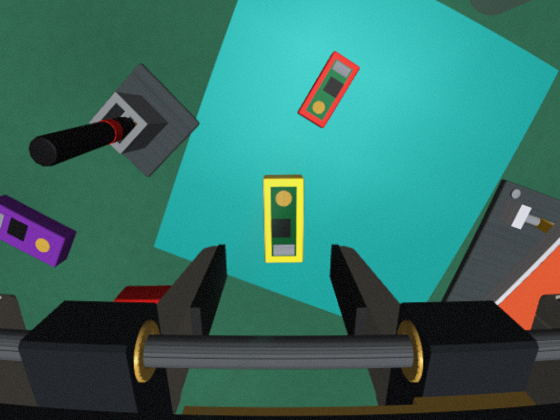

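The view shows yellow at (283,219), pad end away from the robot: centre (459.5,240), yaw 23°. Adjusting and gripping.

servo_tool([
  [[-0.0228, 0.0062, 0, 0, 0, 0], [0, 0, 0.03, 0, 0, 0], [0, 0, 0.04, 0, 0, 0], [0, 0, 0.04, 0, 0, 0], [0, 0, 0.032, 0, 0, 0], [0, 0, 0.015, 0, 0, 0], [0, 0, 0, 0, 0, 0], [0, 0, 0, 0, 0, 0]],
])

```text
clock: 21.9
eef_pos: [460.2, 240.0, 7.5]
eef_rot: [3.14, -0.004, 0.394]
contact_force: [0.5, 0.2, -0.3]
width: 0.65
finger_force: 0.0
```

servo_tool([
  [[0, 0, 0, 0, 0, 0], [0, 0, 0, 0, 0, 0], [0, 0, 0, 0, 0, 0], [0, 0, 0, 0, 0, 0], [0, 0, 0, 0, 0, 0], [0, 0, 0, 0, 0, 0]],
], hand=1)

```text
clock: 22.4
eef_pos: [461.2, 240.9, 8.6]
eef_rot: [3.14, -0.006, 0.395]
contact_force: [-1.0, -0.8, 7.1]
width: 0.436
finger_force: 30.0
```

servo_tool([
  [[0, 0, -0.03, 0, 0, 0], [0, 0, -0.04, 0, 0, 0], [0, 0, -0.04, 0, 0, 0], [0, 0, -0.04, 0, 0, 0], [0, 0, -0.04, 0, 0, 5.7], [0, 0, 0, 0, 0, 5.8], [0, 0, 0, 0, 0, 5.8], [0, 0, 0, 0, 0, 0]],
])

```text
clock: 23.07
eef_pos: [459.1, 240.7, 197.8]
eef_rot: [3.142, -0.005, 0.091]
contact_force: [-0.9, -0.1, -2.2]
width: 0.434
finger_force: 30.0
```

Run:
```python
from meas import *
print(env.read_state()['width']*92,S()[0].round(1),S()[1].as_euler('xyz',True).round(1),delta(slot(75,70,-3)))
```

```text
39.93637187647888 [459.1 240.7 197.8] [180.   -0.3   5.2] [-0.0062  0.2729  0.0584]
```

servo_tool([
  [[-0.0008, 0.0341, 0, 0, 0, 0], [-0.0008, 0.0341, 0, 0, 0, 0], [-0.0008, 0.0341, 0, 0, 0, 0], [-0.0008, 0.0341, 0, 0, 0, 0], [-0.0008, 0.0341, 0, 0, 0, 0], [-0.0008, 0.0341, 0, 0, 0, 0], [-0.0008, 0.0341, 0, 0, 0, 0], [-0.0008, 0.0341, 0, 0, 0, 0]],
])

```text
clock: 23.73
eef_pos: [477.2, -33.0, 196.2]
eef_rot: [-3.141, -0.002, 0.096]
contact_force: [0.8, -0.1, -1.4]
width: 0.432
finger_force: 30.0
```

servo_tool([
  [[0, 0, 0.02, 0, 6.2, 0], [0, 0, 0.02, 0, 6.2, 0], [0, 0, 0.02, 0, 6.4, 0], [0, 0, 0, 0, 0, 0], [0, 0, 0, 0, 0, 0]],
])

```text
clock: 24.15
eef_pos: [481.2, -30.0, 134.6]
eef_rot: [-3.139, -0.324, 0.093]
contact_force: [0.3, -0.8, -1.2]
width: 0.432
finger_force: 30.0
```

Run:
```python
from meas import *
p,r=S(); print(p.round(1), r.as_euler('xyz',True).round(1)); print('to h=12',delta(slot(75,12,1)))
```

```text
[481.2 -30.  134.6] [-179.8  -18.5    5.3]
to h=12 [0.0026 0.0015 0.0524]
```

servo_tool([
  [[0.002, 0, 0.015, 0, 0, 0], [0, 0, 0.02, 0, 0, 0], [0, 0, 0.015, 0, 0, 0], [0, 0, 0.0025, 0, 0, 0], [0, 0, 0, 0, 0, 0], [0, 0, 0, 0, 0, 0]],
])

```text
clock: 24.65
eef_pos: [505.8, -29.9, 91.1]
eef_rot: [3.139, -0.334, 0.095]
contact_force: [0.3, -0.6, -1.4]
width: 0.433
finger_force: 30.0
```

servo_tool([
  [[0, 0, 0.001, 0, 0, 0], [0, 0, 0.001, 0, 0, 0], [0, 0, 0.001, 0, 0, 0], [0, 0, 0, 0, 0, 0], [0, 0, 0, 0, 0, 0]],
])

```text
clock: 25.07
eef_pos: [504.5, -29.2, 85.9]
eef_rot: [3.141, -0.332, 0.093]
contact_force: [0.5, 1.0, -2.5]
width: 0.428
finger_force: 30.0
```

servo_tool([
  [[0, 0, 0.0005, 0, 0, 0], [0, 0, 0.0005, 0, 0, 0], [0, 0, 0, 0, 0, 0]],
])

```text
clock: 25.32
eef_pos: [504.7, -29.2, 84.6]
eef_rot: [3.141, -0.331, 0.093]
contact_force: [-0.0, 0.2, -0.8]
width: 0.431
finger_force: 30.0
```

servo_tool([
  [[0, 0, 0.0007, 0, 0, 0], [0, 0, 0.0007, 0, 0, 0], [0, 0, 0, 0, 0, 0]],
])

```text
clock: 25.57
eef_pos: [505.2, -29.1, 83.2]
eef_rot: [3.141, -0.331, 0.093]
contact_force: [0.1, -1.3, -2.4]
width: 0.425
finger_force: 30.0
```

servo_tool([
  [[0, 0, 0, 0, 0, 0], [0, 0, 0, 0, 0, 0], [0, 0, 0, 0, 0, 0], [0, 0, 0, 0, 0, 0], [0, 0, -0.01, 0, 0, 0], [0, 0, -0.025, 0, 0, 0], [0, 0, -0.035, 0, 0, 0], [0, 0, -0.04, 0, 0, 0]],
], hand=-0.17)

```text
clock: 26.23
eef_pos: [468.0, -31.8, 186.9]
eef_rot: [-3.14, -0.328, 0.093]
contact_force: [0.5, 0.2, 0.3]
width: 0.583
finger_force: 0.0
```

servo_tool([
  [[0, 0, -0.04, 0, -6.2, 0], [0, 0, -0.03, 0, -6.2, 0], [0, 0, 0, 0, -6.3, 0], [0, -0.04, 0, 0, 0, 0], [0, -0.04, 0, 0, 0, 0], [0, -0.04, 0, 0, 0, 0], [0, -0.04, 0, 0, 0, 0], [0, -0.04, 0, 0, 0, 0]],
])

```text
clock: 26.9
eef_pos: [431.1, 166.8, 254.6]
eef_rot: [3.141, -0.006, 0.093]
contact_force: [0.7, 1.2, 0.0]
width: 0.583
finger_force: 0.0
```

Run:
```python
from meas import *
im,d,P=onplaten(); print(*[a.round(1) for a in (S()[0],S()[1].as_euler('xyz',True))])
im,d,P=snap('side'); np.savez('s6.npz',im=im,d=d); C=cloud(P,d)
print('pen pts'); 
D=np.load('top0.npz'); Pt=env.camera_params('top')
for nm,P_,dd,ii in(('side',P,d,im),('top',Pt,D['d'],D['im'])):
    C=cloud(P_,dd); q=(abs(C[...,0]-490)<60)&(abs(C[...,1]-395)<60)
    for a,b in((45,58),(58,70),(75,95),(95,115),(115,135),(135,150),(150,165)):
        z=C[q&(C[...,2]>a)&(C[...,2]<b)]
        if len(z): print(nm,a,b,len(z),z.mean(0).round(1),z.min(0).round(),z.max(0).round())
```

```text
carrier xy [ 2.5 76.9] [91. 41.] 0.8 slopes [-0.003  0.001] h 23.3
carrier xy [ -1.8 -74.8] [91. 43.] 1.1 slopes [0.002 0.013] h 23.2
carrier xy [4.5 1.6] [91. 42.] 0.3 slopes [ 0.001 -0.001] h 23.3
[429.5 173.3 254.6] [-179.7   -0.3    5.7]
pen pts
side 45 58 158 [496.9 415.8  52.6] [474. 390.  45.] [521. 432.  58.]
side 58 70 180 [496.2 410.3  60.5] [474. 385.  58.] [519. 431.  69.]
side 75 95 74 [490.2 410.7  84.6] [481. 403.  75.] [500. 414.  95.]
side 95 115 60 [488.4 410.3 105.3] [479. 402.  95.] [498. 413. 114.]
side 115 135 68 [486.6 410.3 125. ] [478. 404. 115.] [495. 413. 134.]
side 135 150 56 [485.2 409.1 142.1] [477. 403. 135.] [495. 412. 150.]
side 150 165 81 [484.6 404.2 155. ] [476. 393. 150.] [493. 412. 158.]
top 45 58 47 [490.6 397.6  53.1] [472. 385.  45.] [517. 423.  58.]
top 58 70 106 [493.5 404.8  60.7] [474. 384.  58.] [517. 431.  69.]
top 75 95 25 [492.3 402.1  85.6] [486. 398.  75.] [502. 411.  93.]
top 95 115 22 [492.1 401.6 106.3] [486. 398.  96.] [503. 410. 115.]
top 115 135 22 [493.2 401.5 124.2] [486. 398. 116.] [503. 410. 134.]
top 135 150 22 [492.  401.8 141.9] [486. 398. 135.] [502. 410. 150.]
top 150 165 46 [494.6 406.1 156.4] [487. 398. 152.] [503. 414. 162.]
```

All three lie flat at platen y = -75, +2 and +77. Now I look at the pen from close by.

servo_tool([
  [[0.0055, -0.0375, 0, 0, 0, 0], [0.0055, -0.0375, 0, 0, 0, 0], [0.0055, -0.0375, 0, 0, 0, 0], [0.0055, -0.0375, 0, 0, 0, 0], [0.0055, -0.0375, 0, 0, 0, 0], [0.0055, -0.0375, 0, 0, 0, 0], [0, 0, 0, 0, 0, 0], [0, 0, 0, 0, 0, 0]],
])

```text
clock: 27.67
eef_pos: [443.4, 392.6, 253.7]
eef_rot: [3.14, -0.004, 0.095]
contact_force: [-0.4, -1.0, 0.6]
width: 0.587
finger_force: 0.0
```

Run:
```python
from meas import *
print(*[a.round(1) for a in (S()[0],S()[1].as_euler('xyz',True))])
im,d,P=snap('wrist','w6.png'); np.savez('w6.npz',im=im,d=d,pose=P['pose'])
```

```text
[443.4 392.6 253.7] [179.9  -0.2   5.4]
```

View pics/w6.png

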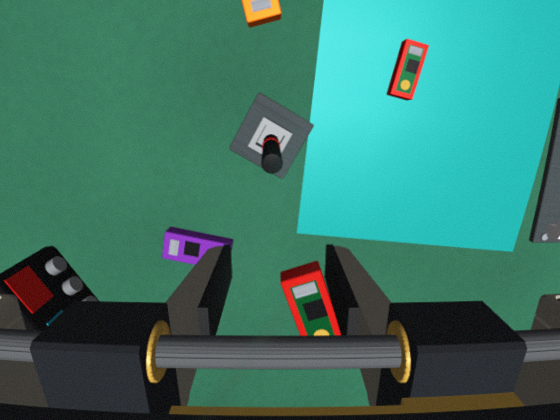

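Run:
```python
from meas import *
D=np.load('w6.npz'); im=D['im']; d=D['d']; P=env.camera_params('wrist'); P['pose']=D['pose']
C=cloud(P,d)
print('butt',onz(P,[(272,160.5)],156))
v=im.max(2); sub=(C[...,2]>145)&(C[...,2]<170); X=C[sub]; print('butt depth',X.mean(0),X.min(0),X.max(0),len(X))
g=(abs(C[...,2]-60)<2.5)&(abs(C[...,0]-490)<40)&(abs(C[...,1]-400)<40); k=np.argwhere(g)[:,::-1]
w=onz(P,k,60)[:,:2].astype(np.float32); print('mouth',cv2.minAreaRect(w))
f=(abs(C[...,2]-6)<3)&(abs(C[...,0]-490)<70)&(abs(C[...,1]-400)<70)&(v<110)&(im[...,1]<im[...,0]+15); k=np.argwhere(f)[:,::-1]
w=onz(P,k,6)[:,:2].astype(np.float32); print('foot',cv2.minAreaRect(w))
for a,b in((75,95),(95,115),(115,135)):
    z=C[(C[...,2]>a)&(C[...,2]<b)&(abs(C[...,0]-490)<40)&(abs(C[...,1]-400)<40)]; print(a,len(z),z.mean(0).round(1),z.min(0).round(),z.max(0).round())
```

```text
butt [[486.53448069 400.73673324 156.        ]]
butt depth [485.27600793 401.71667213 155.98197268] [475.4834068  392.92419368 145.09446784] [493.9475042  410.47239883 158.80800668] 398
mouth ((496.3877868652344, 406.2196044921875), (35.237770080566406, 36.5125846862793), 65.65174102783203)
foot ((496.6803894042969, 406.050048828125), (77.91389465332031, 78.15237426757812), 65.41693878173828)
75 65 [497.1 405.   84.9] [489. 395.  75.] [500. 414.  94.]
95 63 [495.5 404.1 105.3] [487. 395.  95.] [498. 412. 115.]
115 71 [493.6 403.8 125.6] [487. 394. 116.] [496. 412. 135.]
```

The view shows the pen leaning about 5° toward the robot: butt at (272,161), mouth at (270,139). The holder centre is (496.5,406) and the grip point about (487.6,402.5,126.5). I tilt the tool 5° to match and grip.

servo_tool([
  [[0, 0, 0, 0, 5, 0], [0.034, -0.006, 0, 0, 0, 0], [0, 0, 0, 0, 0, 0], [0, 0, 0.025, 0, 0, 0], [0, 0, 0.025, 0, 0, 0], [0, 0, 0, 0, 0, 0], [0, 0, 0, 0, 0, 0]],
])

```text
clock: 28.3
eef_pos: [481.0, 399.8, 207.4]
eef_rot: [3.14, -0.09, 0.091]
contact_force: [0.2, -0.1, 0.4]
width: 0.585
finger_force: 0.0
```

Run:
```python
from meas import *
print(delta([489.2,403.1,107.6]),S()[1].as_euler('xyz',True).round(1))
```

```text
[-0.0006 -0.0027  0.1002] [179.9  -5.2   5.2]
```

servo_tool([
  [[0, -0.0027, 0.02, 0, 0, 0], [0, 0, 0.03, 0, 0, 0], [0, 0, 0.03, 0, 0, 0], [0, 0, 0.02, 0, 0, 0], [0, 0, 0, 0, 0, 0], [0, 0, 0, 0, 0, 0]],
])

```text
clock: 28.8
eef_pos: [490.8, 404.9, 109.7]
eef_rot: [3.141, -0.093, 0.092]
contact_force: [-0.1, -0.1, 0.4]
width: 0.584
finger_force: 0.0
```

servo_tool([
  [[0, 0, 0, 0, 0, 0], [0, 0, 0, 0, 0, 0], [0, 0, 0, 0, 0, 0], [0, 0, 0, 0, 0, 0], [0, 0, 0, 0, 0, 0], [0, 0, 0, 0, 0, 0]],
], hand=1)

```text
clock: 29.3
eef_pos: [490.2, 405.2, 108.8]
eef_rot: [3.141, -0.093, 0.093]
contact_force: [-0.3, -0.3, 2.5]
width: 0.19
finger_force: 30.0
```

servo_tool([
  [[0, 0, -0.01, 0, 0, 0], [0, 0, -0.03, 0, 0, 0], [0, 0, -0.04, 0, 0, 0], [0, 0, -0.04, 0, 0, 0], [0, 0, -0.04, 0, 0, 0], [0, 0, 0, 0, -5.1, 0], [0, 0, 0, 0, 0, 0], [0, 0, 0, 0, 0, 0]],
])

```text
clock: 29.97
eef_pos: [475.8, 403.5, 267.5]
eef_rot: [3.141, -0.004, 0.092]
contact_force: [0.2, 0.8, -0.2]
width: 0.189
finger_force: 30.0
```

Run:
```python
from meas import *
print(*[a.round(1) for a in (S()[0],S()[1].as_euler('xyz',True))],env.read_state()['width']*92)
im,d,P=snap('side','s7.png'); np.savez('s7.npz',im=im,d=d)
p,r=S(); print('nominal tip px',proj(P,r.apply([0,0,96])+p), proj(P,p))
```

```text
[475.8 403.5 267.5] [180.   -0.2   5.3] 17.386179169992147
nominal tip px [[280.81393458 297.72141244]] [[279.77695501 259.74242251]]
```

View pics/s7.png

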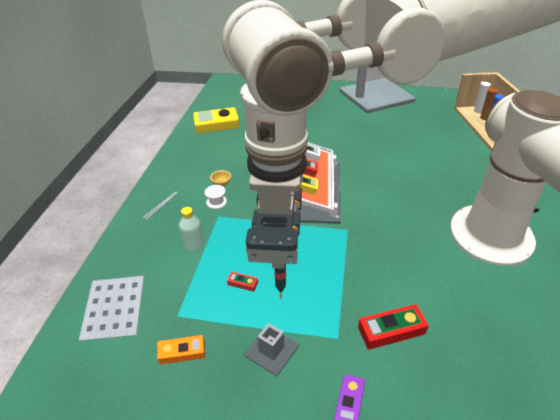

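The pen is held, and its tip at (281,297) agrees with the expected (280.8,297.7), so the tip is 96 mm below the TCP. Working out the pad targets.

```bash
cat >> meas.py <<'E'
PAD={'red':slot(1.6,23.3,29.5),'yellow':slot(76.9,23.3,27.5),'white':slot(-74.8,23.3,23.2)}
E
python3 - <<'E'
from meas import *
for k,v in PAD.items(): print(k,v.round(1),'to 20mm above',delta(v+[0,0,116]))
E
```

```text
red [ 530.3 -100.6  105.5] to 20mm above [0.0084 0.5067 0.0455]
yellow [521.5 -25.7 104.9] to 20mm above [0.0067 0.4314 0.0461]
white [ 531.2 -177.2  103.5] to 20mm above [0.0023 0.5831 0.0477]
```

servo_tool([
  [[0, 0.039, 0, 0, 0, 0], [0, 0.039, 0, 0, 0, 0], [0, 0.039, 0, 0, 0, 0], [0, 0.039, 0, 0, 0, 0], [0, 0.039, 0, 0, 0, 0], [0, 0.039, 0, 0, 0, 0], [0, 0.039, 0, 0, 0, 0], [0, 0.039, 0, 0, 0, 0]],
])

```text
clock: 30.68
eef_pos: [502.7, 91.6, 265.9]
eef_rot: [3.141, -0.001, 0.094]
contact_force: [0.5, -0.3, 0.1]
width: 0.189
finger_force: 30.0
```

servo_tool([
  [[0.002, 0.039, 0, 0, 0, 0], [0.002, 0.039, 0, 0, 0, 0], [0.002, 0.039, 0, 0, 0, 0], [0.002, 0.039, 0, 0, 0, 0], [0, 0.038, 0, 0, 0, 0], [0, 0, 0.02, 0, 0, 0], [0, 0, 0.025, 0, 0, 0], [0, 0, 0, 0, 0, 0]],
])

```text
clock: 31.35
eef_pos: [526.4, -98.2, 216.0]
eef_rot: [-3.137, 0.007, 0.092]
contact_force: [-0.8, 1.0, -1.9]
width: 0.188
finger_force: 30.0
```

servo_tool([
  [[0, 0, 0, 0, 0, 0], [0, 0, 0, 0, 0, 0]],
])

```text
clock: 31.52
eef_pos: [530.3, -98.7, 223.1]
eef_rot: [3.141, -0.003, 0.094]
contact_force: [0.1, 0.0, -1.5]
width: 0.186
finger_force: 30.0
```

Run:
```python
from meas import *
p,r=S(); tip=p+r.apply([0,0,96]); print(tip.round(1),r.as_euler('xyz',True).round(1),'to red touch',delta(PAD['red']+[0,0,96]))
im,d,P=snap('wrist','w8.png'); print(proj(P,[tip,PAD['red']]).round())
```

```text
[530.6 -98.8 127.1] [180.   -0.2   5.4] to red touch [-0.0003  0.0018  0.0216]
[[277. 211.]
 [279. 205.]]
```

View pics/w8.png

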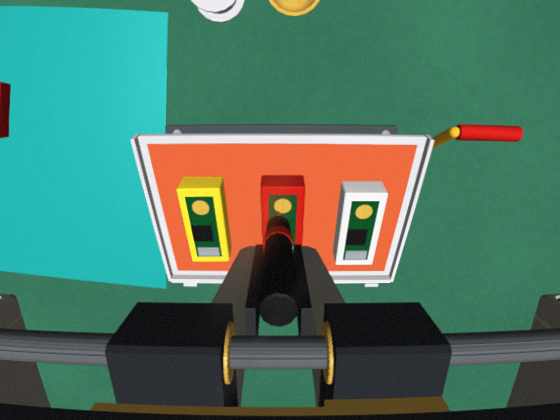

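Run:
```python
from meas import *
im=cv2.cvtColor(cv2.imread('pics/w8.png'),cv2.COLOR_BGR2RGB); P=env.camera_params('wrist')
h=cv2.cvtColor(im,cv2.COLOR_RGB2HSV); m=cv2.inRange(h,np.array((14,110,120)),np.array((24,220,240))); m[:190]=0;m[225:]=0
for k in cv2.findContours(m,0,1)[0]:
    if cv2.contourArea(k)<60: continue
    x,y,w,hh=cv2.boundingRect(k); o,r=ray(P,[(x+w/2-.5,y+hh/2-.5)]); q0=M+23.3*n; W=(o+r*(((q0-o)@n)/(r@n))[:,None])[0]; print((x,y,w,hh),W.round(1))
print(proj(P,list(PAD.values())).round())
```

```text
(356, 205, 16, 14) [ 531.7 -180.4  103.6]
(192, 201, 17, 14) [521.8 -28.  104.9]
(274, 198, 18, 17) [ 530.5 -104.1  105.5]
[[279. 206.]
 [198. 207.]
 [360. 212.]]
```

servo_tool([
  [[0, 0.0035, 0.01, 0, 0, 0], [0, 0, 0.008, 0, 0, 0], [0, 0, 0.001, 0, 0, 0], [0, 0, 0.001, 0, 0, 0], [0, 0, 0, 0, 0, 0]],
])

```text
clock: 31.98
eef_pos: [530.7, -102.7, 202.6]
eef_rot: [3.142, -0.003, 0.093]
contact_force: [-0.7, 0.7, -0.7]
width: 0.187
finger_force: 30.0
```

servo_tool([
  [[0, 0, 0.001, 0, 0, 0], [0, 0, 0.001, 0, 0, 0], [0, 0, 0, 0, 0, 0], [0, 0, 0, 0, 0, 0]],
])

```text
clock: 32.32
eef_pos: [531.2, -102.9, 201.9]
eef_rot: [3.141, -0.005, 0.093]
contact_force: [-2.3, 1.0, 5.9]
width: 0.188
finger_force: 30.0
```

Red is touched with 6 N. Next, yellow.

servo_tool([
  [[0, 0, -0.01, 0, 0, 0], [0, 0, -0.02, 0, 0, 0], [-0.001, -0.038, 0, 0, 0, 0], [-0.0015, -0.0385, 0, 0, 0, 0], [0, 0, 0, 0, 0, 0], [0, 0, 0.015, 0, 0, 0], [0, 0, 0.012, 0, 0, 0], [0, 0, 0, 0, 0, 0]],
])

```text
clock: 32.98
eef_pos: [520.0, -26.7, 201.3]
eef_rot: [-3.141, 0.0, 0.093]
contact_force: [-1.0, -0.7, -1.3]
width: 0.188
finger_force: 30.0
```

servo_tool([
  [[0, 0, 0.001, 0, 0, 0], [0, 0, 0.001, 0, 0, 0], [0, 0, 0.001, 0, 0, 0], [0, 0, 0, 0, 0, 0], [0, 0, 0, 0, 0, 0]],
])

```text
clock: 33.4
eef_pos: [521.6, -27.3, 201.4]
eef_rot: [3.141, -0.004, 0.093]
contact_force: [-1.3, 0.2, 1.6]
width: 0.192
finger_force: 30.0
```

servo_tool([
  [[0, 0, 0.001, 0, 0, 0], [0, 0, 0.001, 0, 0, 0], [0, 0, 0, 0, 0, 0], [0, 0, 0, 0, 0, 0]],
])

```text
clock: 33.73
eef_pos: [522.0, -27.2, 200.8]
eef_rot: [3.14, -0.006, 0.093]
contact_force: [-2.6, -1.1, 9.0]
width: 0.189
finger_force: 30.0
```

Yellow is touched with 9 N. Next, white.

servo_tool([
  [[0, 0, -0.01, 0, 0, 0], [0, 0, -0.02, 0, 0, 0], [-0.001, 0.038, 0, 0, 0, 0], [-0.001, 0.038, 0, 0, 0, 0], [-0.0015, 0.038, 0, 0, 0, 0], [-0.0012, 0.0378, 0, 0, 0, 0], [0, 0, 0, 0, 0, 0], [0, 0, 0.015, 0, 0, 0]],
])

```text
clock: 34.4
eef_pos: [532.3, -181.4, 216.8]
eef_rot: [3.138, -0.008, 0.09]
contact_force: [0.5, 0.3, -0.1]
width: 0.188
finger_force: 30.0
```

servo_tool([
  [[0, 0, 0.011, 0, 0, 0], [0, 0, 0.001, 0, 0, 0], [0, 0, 0.001, 0, 0, 0], [0, 0, 0.001, 0, 0, 0], [0, 0, 0.001, 0, 0, 0], [0, 0, 0.001, 0, 0, 0], [0, 0, 0, 0, 0, 0], [0, 0, 0, 0, 0, 0]],
])

```text
clock: 35.07
eef_pos: [531.1, -178.1, 199.4]
eef_rot: [3.141, -0.004, 0.094]
contact_force: [-1.4, 2.4, 5.3]
width: 0.188
finger_force: 30.0
```

White is touched with 5 N. Lifting and carrying the pen back to the holder.

servo_tool([
  [[0, 0, -0.01, 0, 0, 0], [0, 0, -0.03, 0, 0, 0], [0, 0, -0.04, 0, 0, 0], [0.0013, -0.039, 0, 0, 0, 0], [0.0013, -0.039, 0, 0, 0, 0], [0.0013, -0.039, 0, 0, 0, 0], [0.0013, -0.039, 0, 0, 0, 0], [0.0013, -0.039, 0, 0, 0, 0]],
])

```text
clock: 35.73
eef_pos: [518.7, 18.0, 278.8]
eef_rot: [3.141, -0.005, 0.093]
contact_force: [0.9, -0.7, -1.8]
width: 0.192
finger_force: 30.0
```

servo_tool([
  [[0.0013, -0.039, 0, 0, 0, 0], [0.0013, -0.039, 0, 0, 0, 0], [0.0013, -0.039, 0, 0, 0, 0], [0.0013, -0.039, 0, 0, 0, 0], [0.0013, -0.039, 0, 0, 0, 0], [0.0013, -0.039, 0, 0, 0, 0], [0.0013, -0.039, 0, 0, 0, 0], [0.0013, -0.039, 0, 0, 0, 0]],
])

```text
clock: 36.4
eef_pos: [499.9, 330.2, 278.7]
eef_rot: [3.142, -0.005, 0.093]
contact_force: [1.2, -0.5, -1.0]
width: 0.189
finger_force: 30.0
```

servo_tool([
  [[0.0013, -0.039, 0, 0, 0, 0], [0.0013, -0.039, 0, 0, 0, 0], [0, 0, 0.04, 0, 0, 0], [0, 0, 0.03, 0, 0, 0], [0, 0, 0, 0, 0, 0], [0, 0, 0, 0, 0, 0], [0, 0, 0, 0, 0, 0]],
])

```text
clock: 36.98
eef_pos: [496.8, 406.1, 210.1]
eef_rot: [-3.141, -0.006, 0.093]
contact_force: [0.7, 0.7, -0.3]
width: 0.188
finger_force: 30.0
```

Run:
```python
from meas import *
p,r=S(); tip=p+r.apply([0,0,96]); print(tip.round(1),r.as_euler('xyz',True).round(1),delta([496.5,406.1,p[2]]))
im,d,P=snap('side'); print(proj(P,[tip,[496.5,406.1,60]]).round(1))
a,b=proj(P,[tip])[0].astype(int)-[60,75]; cv2.imwrite('pics/s9.png',cv2.cvtColor(cv2.resize(im[b:b+150,a:a+120],None,fx=4,fy=4,interpolation=cv2.INTER_CUBIC),cv2.COLOR_RGB2BGR)); print(a,b)
```

```text
[497.4 406.2 114.1] [-180.    -0.4    5.3] [-0.0003 -0.0001 -0.    ]
[[268.9 316.7]
 [270.4 333.4]]
208 241
```

View pics/s9.png

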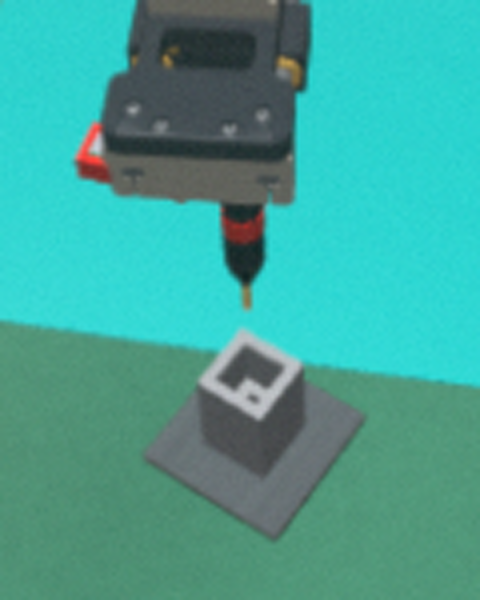

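The crop shows the tip at (269.5,318) and the mouth at (270.8,334), both as predicted, so the pen is over the mouth. Lowering it in.

servo_tool([
  [[0, 0, 0.02, 0, 0, 0], [0, 0, 0.02, 0, 0, 0], [0, 0, 0.02, 0, 0, 0], [0, 0, 0.01, 0, 0, 0], [0, 0, 0.005, 0, 0, 0], [0, 0, 0, 0, 0, 0]],
])

```text
clock: 37.53
eef_pos: [496.4, 405.8, 133.2]
eef_rot: [3.141, -0.004, 0.093]
contact_force: [0.2, 0.1, -0.9]
width: 0.19
finger_force: 30.0
```

servo_tool([
  [[0, 0, 0.005, 0, 0, 0], [0, 0, 0.005, 0, 0, 0], [0, 0, 0.005, 0, 0, 0], [0, 0, 0.005, 0, 0, 0], [0, 0, 0.003, 0, 0, 0], [0, 0, 0, 0, 0, 0], [0, 0, 0, 0, 0, 0]],
])

```text
clock: 38.12
eef_pos: [496.0, 405.8, 109.6]
eef_rot: [3.141, -0.003, 0.093]
contact_force: [0.8, -0.2, -1.4]
width: 0.187
finger_force: 30.0
```

servo_tool([
  [[0, 0, 0, 0, 0, 0], [0, 0, 0, 0, 0, 0], [0, 0, 0, 0, 0, 0], [0, 0, 0, 0, 0, 0], [0, 0, 0, 0, 0, 0], [0, 0, -0.01, 0, 0, 0], [0, 0, -0.03, 0, 0, 0], [0, 0, -0.04, 0, 0, 0]],
], hand=-0.2)

```text
clock: 38.78
eef_pos: [493.6, 404.5, 187.3]
eef_rot: [3.138, 0.004, 0.093]
contact_force: [1.0, 0.4, 0.6]
width: 0.6
finger_force: 0.0
```

servo_tool([
  [[0, 0, -0.04, 0, 0, 0], [0, 0, -0.04, 0, 0, 0], [-0.04, 0, 0, 0, 0, 0], [-0.04, 0, 0, 0, 0, 0], [-0.04, 0, 0, 0, 0, 0], [0, 0, 0, 0, 0, 0], [0, 0, 0, 0, 0, 0]],
])

```text
clock: 39.37
eef_pos: [374.5, 394.7, 270.0]
eef_rot: [3.142, -0.004, 0.095]
contact_force: [1.0, 0.8, 0.0]
width: 0.601
finger_force: 0.0
```

Run:
```python
from meas import *
onplaten(); print(S()[0].round(1))
im,d,P=snap('side','s10.png'); C=cloud(P,d)
q=(abs(C[...,0]-490)<45)&(abs(C[...,1]-402)<45)
for a in (75,95,115,135,150):
    z=C[q&(C[...,2]>a)&(C[...,2]<a+20)]
    if len(z): print(a,z.mean(0).round(1),z.min(0).round(),z.max(0).round())
```

```text
carrier xy [ 2.8 76.8] [91. 41.] 0.8 slopes [-0.002  0.009] h 23.4
carrier xy [ -1.8 -75. ] [91. 42.] 0.4 slopes [ 0.    -0.003] h 23.3
carrier xy [4.7 1.4] [91. 41.] 0.3 slopes [0.002 0.02 ] h 23.2
[376.  394.9 270.3]
75 [494.2 409.6  84.2] [486. 400.  75.] [504. 413.  95.]
95 [493.9 409.9 105.2] [486. 406.  95.] [503. 413. 115.]
115 [493.1 409.7 125.4] [486. 405. 115.] [502. 413. 135.]
135 [493.4 408.3 146.1] [486. 400. 136.] [503. 412. 155.]
150 [493.8 404.2 155.3] [486. 394. 150.] [503. 411. 159.]
```

View pics/s10.png

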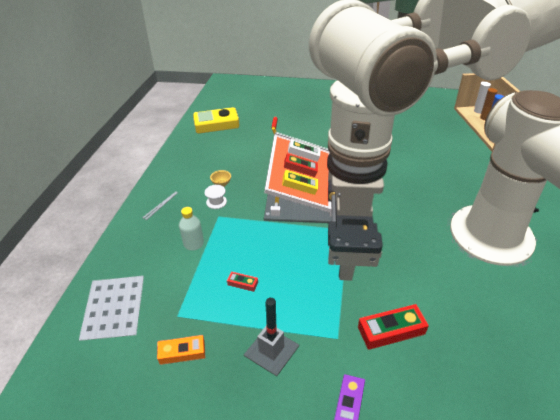

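The pen stands upright in its holder at (270,330). The three carriers lie flat on the raised platen around (302,165). The spool, flask and tin have not moved. Handing in.

```bash
python3 -c "
from station import env
print(env.sign_off())"
```

```text
the job is handed in; nothing more can be done
None
```

I've handed the job in after about 39 s on the robot clock: the stand is locked up, the red, yellow and white carriers lie flat on the platen (blue was absent), their pads were touched in that order, and the pen is back in its holder point down with the spool, flask and tin undisturbed; `sign_off()` returned no verdict.

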